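# Reload the turret of the setting press

### The arm

A 6-joint arm with a two-finger parallel gripper is mounted at the origin on the work surface. World frame = base frame: x ahead of the robot, y to its left, z up, the work surface at z = 0. Lengths are in m, angles in rad, forces in N, time in s.
With the tool pointing down it reaches from about 0.3 to 0.775 m from the base axis. Payload 14.6 kg.
Tool frame: the origin (TCP) lies at the very end of the fingers, on their centre line; the grasp point (between the pads) lies 19 mm behind it; z points along the fingers, y is the direction in which the jaws open and shut (so a half turn about z gives the same grasp; the last joint's range is limited). The gripper opens to 85 mm and grips with 20 to 120 N. Pads are 22 mm wide; open, the fingers measure 114 mm over their backs; the gripper's body (76 mm by 85 mm) begins 54 mm behind the grasp point. The pads swing forward as they close: fully open they stand 13 mm farther back than shut.
Start: joints at [1.107, 0.3, 1.521, -0, 1.321, -0.067], TCP at [0.213, 0.507, 0.231] pointing down, gripper open.
Joint ranges: [-3.03, 3.03], [-0.79, 2.21], [0.23, 2.52], [-1.04, 4.18], [0, 3.07], [-2.55, 2.55]. Speed limits (rad/s): [2.22, 2.22, 2.57, 3.14, 3.14, 3.14].

### API

Orientations are given as a unit quaternion [x, y, z, w].
In Python, from workcell import r gives the robot as it stands.
- The arm moves only by the shell command python3 -m pendant 'ROWS' [OPENING]. ROWS is JSON, one flat list of numbers, 6 for each row, row after row: the shift along the tool's x, y, z in mm, then the turn, a rotation vector about the tool's x, y, z in rad. A call has exactly 5 rows; each row is the pose to reach, as a shift and turn from the pose commanded when the call began, along the tool's axes at that moment; what a row does not reach only later rows make up. A row lasts 1/8 s, in which the tool goes at most 62.5 mm and 10.7 degrees, less where a joint would pass 70% of its speed; a pose out of reach is approached as far as the arm can. A call with a gripper value outside its range is refused whole. OPENING is the finger opening in mm, from 0 to 85.4, set as the call begins (- or left out, the last holds). The fingers move at their own pace and stop on an object; the grip force is fixed at half the most. Time passes only in rows, so rows that repeat a pose let the fingers close, or fill a call up. It gives the time, the measured TCP pose, the force and the opening at its end, in the units of the state.
- r.sense(): the state, without advancing time (a new reading comes with each control period).
- r.read_camera(name): name is "scene" or "top" or "wrist"; returns the picture (400x640x3 uint8, red, green, blue); there is no depth.
- r.calibration(name): a dict with "K" (3x3 intrinsics, pixels), "k1" (the pictures are not rectified: a ray, as slopes to the right and down, at radius r is drawn at 1 + k1 r^2 times it, then the intrinsics apply), "R" (3x3) and "t" (3): a world point X has camera coordinates R X + t; the wrist camera has in their place "mount" (4x4, takes a point from camera to tool coordinates, whose origin is the TCP and whose axes are the flange's). Camera axes: x right, y down, z forward; pixel columns grow to the right and rows downward; lengths in m; the calibration is good to about 2 mm. A picture is of the moment at which its call begins: read the wrist's pose just before it. calibration takes no time and is no camera call.
- r.sign_off(): hands the job in, once; it reports no verdict.
Trained networks look in the newest picture that a camera, given by its name, has taken for a name from the list of things; names that differ only in an ending like _2 or _b are one class to them, and where a whole thing is asked for, a point or a joint stands for the part that bears it (a point fixed in the world has none). Each returns a list of dicts, best first, with "score" (0 to 1); they miss things now and then, are a little off and sometimes report something else, mostly with a low value. They report only what shows in the picture. A call takes as long as a camera call. They do not tell look-alikes from the thing itself.
- r.trace(camera, target): "region" (400x640 bool, what is visible of it) and "centre" ([column, row] in pixels, amid what is visible of it).
The state is a dict: "time": time; "joint_positions": joint angles; "qd": joint speeds; "joint_torque": joint torques, N m; "ee_pos": TCP position; "tcp_rot": TCP orientation; "ft_force": force on the tool from outside, world axes, zero at the start; "ft_torque": the same for the moment, N m; "grip_width": finger opening in m.
Only numpy, scipy, OpenCV 4.12 (cv2) and the standard library are available. Lean on these libraries where they do the work, as an engineer would, in place of code of your own. Each camera call takes 0.05 s, during which the arm holds its last target.

### The job

Get the press turret ready: draw the lock pin, hang it by its flange in the side notch of the base and leave it there, then turn the turret by its hub grip until pocket one (one dot) is in line with the pointer on the base. Move the two old heads left in the turret to the grey tray, and load the new heads standing on the bench in number order, the 76 mm head in pocket one, the 96 in two, the 116 in three and the 136 in four (a missing head's pocket stays empty), each fully down with its nose pointing outward over its pocket's white line. Leave the other things on the bench where they are.

Things in the scene. Friction and masses are not known exactly. Their poses are not given: they have to be found in the camera images.
- base: Fixed green round press base, 220 dia x 24 high; origin at its centre on the bench = the turret's axis, z up. Angles are from +x, counter-clockwise from above. The index pointer is on its -x side (180 deg), the lock-pin lug at -60 deg, the parking notch with its pillar (82 high) at -135 deg. Place and yaw differ each time.
- turret (a joint): angle (rad) of the grey turret, a disc 228 dia with its top at z = 0.037, about the base's z axis, counter-clockwise from above. 0 = locked start; 1.309 (75 deg) = pocket one in line with the pointer; stops at -0.05 and 1.75. Friction 0.3 N m holds it where left. The lock pin blocks it, standing between two prongs on its rim.
- hub (a point): middle of the turret's black grip bar, on the axis, z = 0.071; bar 44 long x 16 wide, z = 0.047 to 0.083; its long side lies at 150 deg in this frame, whose axes turn with the turret (equal to the base's at joint 0). Pinch it from above across the 16 and turn. Pockets one to four (1 to 4 black dots by their clockwise side) lie 76 from this axis at 105, 195, 285, 15 deg in this frame.
- pointer (a point): index pointer: white line on the small green block at the rim of the base, 128 from the axis on base -x, z = 0.038
- pin: steel lock pin, upright. Origin: on its axis at the underside of its flange (36 dia, 5 thick). Shank 14 dia, 60 long below; black round knob 28 dia from 5 to 37 above the origin. Starts in a 17 square bore 134 from the base axis, origin at z = 0.064, shank 60 deep: draw it straight up 65 or more. To park: shank in the notch, flange on the prongs.
- notch (a point): parking notch: an 18 wide slot between two steel prongs 50 long, 12 thick; this point is mid-slot on their top face, z = 0.082, 174 from the base axis at -135 deg. The slot runs radially, shut by a pillar on the turret's side, open outward and above. Parked, the pin's origin is at this point or up to 15 from it along the slot. Axes: the base's.
- tray: grey open tray for old heads, 200 (x) x 150 (y) x 35 high, walls and floor 4 to 5 thick; origin under its centre; loose but heavy (1.5 kg)
- head1: new setting head 1, standing: round aluminium body 36 dia, 76 high in all, foot 40 dia x 18; a steel nose 10 wide points along its own +x to 36 from the axis, 24 to 36 above the underside (origin: its centre). About 160 g. May be absent. Goes in pocket 1: a dark steel collar 45 inside, 57 outside, 14 high, floor at z = 0.037 (34 below the hub point).
- nose1 (a point): tip of head 1's nose, 36 from its axis, 30 above its underside. Loaded, it is over the white line of pocket 1, which runs from the collar straight outward: 112 from the turret axis at 105 deg in the frame of hub
- head2: new setting head 2, standing: round aluminium body 36 dia, 96 high in all, foot 40 dia x 18; a steel nose 10 wide points along its own +x to 36 from the axis, 24 to 36 above the underside (origin: its centre). About 200 g. May be absent. Goes in pocket 2: a dark steel collar 45 inside, 57 outside, 14 high, floor at z = 0.037 (34 below the hub point).
- nose2 (a point): tip of head 2's nose, 36 from its axis, 30 above its underside. Loaded, it is over the white line of pocket 2, which runs from the collar straight outward: 112 from the turret axis at 195 deg in the frame of hub
- head3: new setting head 3, standing: round aluminium body 36 dia, 116 high in all, foot 40 dia x 18; a steel nose 10 wide points along its own +x to 36 from the axis, 24 to 36 above the underside (origin: its centre). About 240 g. May be absent. Goes in pocket 3: a dark steel collar 45 inside, 57 outside, 14 high, floor at z = 0.037 (34 below the hub point).
- nose3 (a point): tip of head 3's nose, 36 from its axis, 30 above its underside. Loaded, it is over the white line of pocket 3, which runs from the collar straight outward: 112 from the turret axis at 285 deg in the frame of hub
- head4: new setting head 4, standing: round aluminium body 36 dia, 136 high in all, foot 40 dia x 18; a steel nose 10 wide points along its own +x to 36 from the axis, 24 to 36 above the underside (origin: its centre). About 280 g. May be absent. Goes in pocket 4: a dark steel collar 45 inside, 57 outside, 14 high, floor at z = 0.037 (34 below the hub point).
- nose4 (a point): tip of head 4's nose, 36 from its axis, 30 above its underside. Loaded, it is over the white line of pocket 4, which runs from the collar straight outward: 112 from the turret axis at 15 deg in the frame of hub
- old_a: old head of dark steel without a nose, 36 dia x 70 high, foot 40 dia; at the start stands in pocket 2. Origin at the centre of its underside. About 180 g.
- old_b: old head of dark steel without a nose, 36 dia x 70 high, foot 40 dia; at the start stands in pocket 4. Origin at the centre of its underside. About 180 g.
- thread_cone: bystander: black thread on a red cone, standing, 70 dia x 134 high; leave it where it is
- hammer: bystander: hammer lying on the bench, about 260 long; leave it where it is
- cleaner: bystander: white cleaner bottle with blue cap, standing, 60 dia x 160 high; leave it where it is
- glue_tin: bystander: glue tin, standing, 72 dia x 75 high; leave it where it is
- screwdriver: bystander: screwdriver lying on the bench, about 200 long; leave it where it is
- brush: bystander: brush lying on the bench, about 200 long; leave it where it is
- wax_block: bystander: brown block of wax, 70 x 45 x 30; leave it where it is
Mind the look-alikes: they are no part of the job. Leave any green or red look-alike of the old_a alone.

How it is judged:
On the way, in this order (a step that is already met when the one before it is completed fails the run):
1. the lock pin is drawn and hangs by its flange in the side notch, let go (horizontal distance between pin and notch below 0.016 m and z of pin in the frame of notch between -0.004 and 0.004 m and angle between pin's own z axis and vertical below 0.12 rad and contact force between the fingers and pin below 0.2 N), for 0.2 s.
2. the turret is turned until pocket one is at the pointer (value of joint turret between 1.219 and 1.399 rad and velocity of joint turret between -0.05 and 0.05 rad/s), for 0.2 s.
3. head 1 is fully down in pocket 1, nose over the white line, let go (angle between head1's own z axis and vertical below 0.08 rad and x of head1 in the frame of hub between -0.02417 and -0.01517 m and y of head1 in the frame of hub between 0.06891 and 0.07791 m and x of nose1 in the frame of hub between -0.03649 and -0.02149 m and y of nose1 in the frame of hub between 0.10068 and 0.11568 m and z of head1 in the frame of hub between -0.038 and -0.03 m and contact force between the fingers and head1 below 0.2 N), for 0.2 s.
4. head 2 is fully down in pocket 2, nose over the white line, let go (angle between head2's own z axis and vertical below 0.08 rad and x of head2 in the frame of hub between -0.07791 and -0.06891 m and y of head2 in the frame of hub between -0.02417 and -0.01517 m and x of nose2 in the frame of hub between -0.11568 and -0.10068 m and y of nose2 in the frame of hub between -0.03649 and -0.02149 m and z of head2 in the frame of hub between -0.038 and -0.03 m and contact force between the fingers and head2 below 0.2 N), for 0.2 s.
5. head 3 is fully down in pocket 3, nose over the white line, let go (angle between head3's own z axis and vertical below 0.08 rad and x of head3 in the frame of hub between 0.01517 and 0.02417 m and y of head3 in the frame of hub between -0.07791 and -0.06891 m and x of nose3 in the frame of hub between 0.02149 and 0.03649 m and y of nose3 in the frame of hub between -0.11568 and -0.10068 m and z of head3 in the frame of hub between -0.038 and -0.03 m and contact force between the fingers and head3 below 0.2 N), for 0.2 s.
6. head 4 is fully down in pocket 4, nose over the white line, let go (angle between head4's own z axis and vertical below 0.08 rad and x of head4 in the frame of hub between 0.06891 and 0.07791 m and y of head4 in the frame of hub between 0.01517 and 0.02417 m and x of nose4 in the frame of hub between 0.10068 and 0.11568 m and y of nose4 in the frame of hub between 0.02149 and 0.03649 m and z of head4 in the frame of hub between -0.038 and -0.03 m and contact force between the fingers and head4 below 0.2 N), for 0.2 s.
At the end, for the whole second after the job is handed in: Pin hanging in the notch (16 mm of its middle, 4 mm in height); turret within 5 deg of the pointer; each new head present in its own pocket, down within 4 mm, upright, centre within 4.5 mm, nose tip within 7.5 mm (x and y) of its place over the line; both old heads at rest in the tray (horizontal distance between pin and notch below 0.016 m and z of pin in the frame of notch between -0.004 and 0.004 m and angle between pin's own z axis and vertical below 0.12 rad and value of joint turret between 1.219 and 1.399 rad and angle between each of head1, head2, head3, head4's own z axis and vertical below 0.08 rad and x of head1 in the frame of hub between -0.02417 and -0.01517 m and y of head1 in the frame of hub between 0.06891 and 0.07791 m and x of nose1 in the frame of hub between -0.03649 and -0.02149 m and y of nose1 in the frame of hub between 0.10068 and 0.11568 m and z of head1 in the frame of hub between -0.038 and -0.03 m and x of head2 in the frame of hub between -0.07791 and -0.06891 m and y of head2 in the frame of hub between -0.02417 and -0.01517 m and x of nose2 in the frame of hub between -0.11568 and -0.10068 m and y of nose2 in the frame of hub between -0.03649 and -0.02149 m and z of head2 in the frame of hub between -0.038 and -0.03 m and x of head3 in the frame of hub between 0.01517 and 0.02417 m and y of head3 in the frame of hub between -0.07791 and -0.06891 m and x of nose3 in the frame of hub between 0.02149 and 0.03649 m and y of nose3 in the frame of hub between -0.11568 and -0.10068 m and z of head3 in the frame of hub between -0.038 and -0.03 m and x of head4 in the frame of hub between 0.06891 and 0.07791 m and y of head4 in the frame of hub between 0.01517 and 0.02417 m and x of nose4 in the frame of hub between 0.10068 and 0.11568 m and y of nose4 in the frame of hub between 0.02149 and 0.03649 m and z of head4 in the frame of hub between -0.038 and -0.03 m and x of old_a in the frame of tray between -0.095 and 0.095 m and y of old_a in the frame of tray between -0.07 and 0.07 m and height (world z) of each of old_a, old_b below 0.05 m and linear speed of each of old_a, old_b below 0.03 m/s and x of old_b in the frame of tray between -0.095 and 0.095 m and y of old_b in the frame of tray between -0.07 and 0.07 m); the robot touches nothing.
It fails at once if a thing that is not part of the job is moved more than 40 mm (distance of any of thread_cone, hammer, cleaner, glue_tin, screwdriver, brush, wax_block from where it was at the start of the episode above 0.04 m).
Of head1, head2, head3, head4 only 2 to 4 are there at a start; the rules pass over those that are not, and their reading is None.
At some moment in a run one of head1, head2 may be knocked a few centimetres aside while the robot is not near it.
It also fails if it takes over 210 s, if anything falls off the work surface, if the arm or the gripper's body presses on something with over 40 N, if the wrist force passes 120 N, or if a joint passes its speed limit or range.

## Working session

There is one attempt and no reset: what is moved stays moved. The work goes in short steps, Python scripts to look and compute and a shell command to move; the robot and the scene stay as the last step left them, time stands still between calls to the robot, and variables do not carry over. Pictures are saved under pics/ and viewed, and the job is handed in when it is done.

```bash
ls; mkdir -p pics; python3 - <<'E'
from workcell import r
import cv2
s=r.sense(); print({k:(v if not hasattr(v,'round') else v) for k,v in s.items()})
for n in ["scene","top","wrist"]:
    im=r.read_camera(n); cv2.imwrite(f"pics/{n}0.png",im[:,:,::-1])
    print(n,r.calibration(n))
E
```

```text
pics
{'time': 0.0, 'joint_positions': array([ 1.10739650e+00,  3.00509384e-01,  1.52161024e+00, -3.28342431e-05,
        1.32068324e+00, -6.65829816e-02]), 'qd': array([ 0.00249831,  0.00119001,  0.00118688,  0.00086576, -0.0001127 ,
        0.0005272 ]), 'joint_torque': array([-5.93713448e-04, -5.43504167e+01, -3.61782789e+01, -1.64131143e-04,
        4.06164370e-03,  1.55759523e-05]), 'ee_pos': array([0.21245985, 0.50704628, 0.23068798]), 'tcp_rot': array([ 1.97105201e-01,  9.80382157e-01, -5.88150119e-04, -1.43129218e-04]), 'ft_force': array([-0.72542662, -0.38909404, -0.37652141]), 'ft_torque': array([-0.01437885,  0.03105008, -0.03942269]), 'grip_width': 0.08548160265165387}
scene {'K': array([[490.96332384,   0.        , 319.24112741],
       [  0.        , 490.96332384, 199.54217296],
       [  0.        ,   0.        ,   1.        ]]), 'k1': -0.0771409486755981, 'R': array([[ 0.6401122 ,  0.76818049, -0.01245449],
       [ 0.52287242, -0.44746385, -0.72552087],
       [-0.56290391,  0.45790265, -0.68808746]]), 't': array([-0.31461075, -0.23101975,  1.91723144])}
top {'K': arr
[... 229 characters left out ...]
4],
       [-0.9962454 , -0.01815972, -0.0846483 ],
       [ 0.0839831 ,  0.03470846, -0.99586252]]), 't': array([-0.03234703,  0.54727695,  1.09517404])}
wrist {'K': array([[327.51045151,   0.        , 319.52437785],
       [  0.        , 327.51045151, 192.36177088],
       [  0.        ,   0.        ,   1.        ]]), 'k1': -0.05143640134284621, 'mount': array([[-4.34957206e-04, -9.57543149e-01, -2.88289662e-01,
         7.28082621e-02],
       [ 9.99999112e-01, -7.79660844e-04,  1.08086456e-03,
         3.59903816e-04],
       [-1.25974262e-03, -2.88288936e-01,  9.57542637e-01,
        -1.42280886e-01],
       [ 0.00000000e+00,  0.00000000e+00,  0.00000000e+00,
         1.00000000e+00]])}
```

View pics/top0.png

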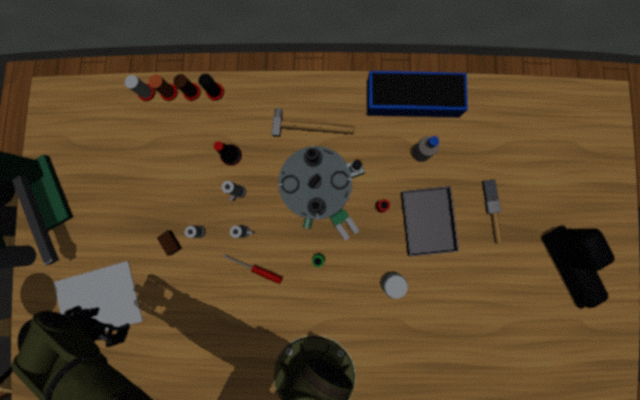

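View pics/scene0.png

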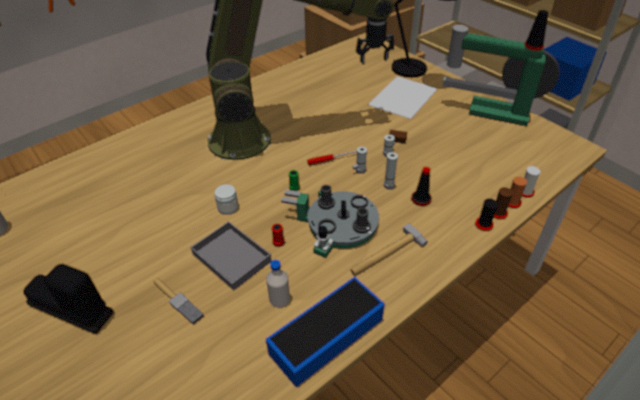

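View pics/wrist0.png

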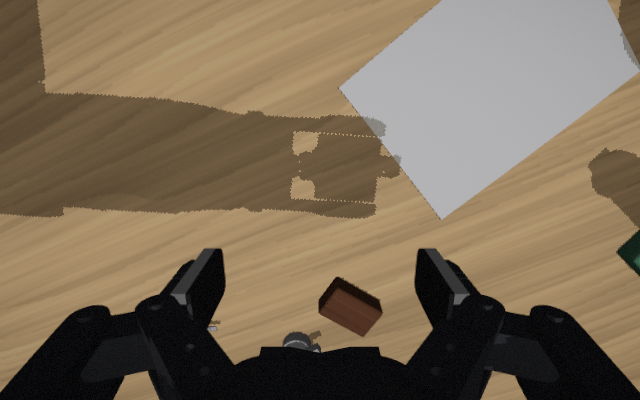

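```bash
cat > h.py <<'E'
import numpy as np, cv2
from workcell import r
from scipy.spatial.transform import Rotation as Ro
def pose():
    s=r.sense(); T=np.eye(4); T[:3,:3]=Ro.from_quat(s["tcp_rot"]).as_matrix(); T[:3,3]=s["ee_pos"]; return T
def cam(name,T=None):
    c=r.calibration(name); K=c["K"]; k1=c["k1"]
    if name=="wrist":
        W=(pose() if T is None else T)@c["mount"]; R=W[:3,:3].T; t=-R@W[:3,3]
    else: R,t=c["R"],c["t"]
    return K,np.array([k1,0,0,0.]),R,t
def proj(C,X):
    K,d,R,t=C
    return cv2.projectPoints(np.atleast_2d(np.float64(X)),cv2.Rodrigues(R)[0],np.float64(t),K,d)[0][:,0]
def ray(C,px):
    K,d,R,t=C
    u=cv2.undistortPoints(np.float64(px).reshape(-1,1,2),K,d)[:,0]
    D=np.c_[u,np.ones(len(u))]@R
    return -R.T@t, D
def at(C,px,z):
    o,D=ray(C,px); s=(z-o[2])/D[:,2]; return o+s[:,None]*D
def shot(n,name,crop=None,zoom=1,marks=None):
    """take picture; save crop; returns im,C"""
    T=pose(); im=r.read_camera(n); C=cam(n,T)
    sv(im,name,crop,zoom,marks); return im,C
def sv(im,name,crop=None,zoom=1,marks=None):
    a=im[:,:,::-1].copy(); x0,y0,x1,y1=crop or (0,0,640,400)
    a=cv2.resize(a[y0:y1,x0:x1],None,fx=zoom,fy=zoom,interpolation=cv2.INTER_CUBIC)
    for m in (marks if marks is not None else []): cv2.circle(a,(int((m[0]-x0)*zoom),int((m[1]-y0)*zoom)),2,(0,255,255),-1)
    cv2.imwrite(f"pics/{name}.png",a)
def rz(a): 
    c,s=np.cos(a),np.sin(a); return np.array([[c,-s],[s,c]])
E
python3 - <<'E'
from h import *
im,C=shot("top","t1",(180,120,480,320),2.6); print(C[2].T@-C[3])
sv(im,"t1b",(180,140,260,250),7)
T=pose()
im,C=shot("scene","s1",(270,120,450,270),4.4)
for n in ["base","pin","hub","tray","head1","head2","head3","head4","old_a"]:
  for c in ["top","scene"]:
    for d in r.trace(c,n)[:3]: print(n,c,round(d["score"],2),np.round(d["centre"]),d["region"].sum(),np.round(at(cam(c),d["centre"],0.0)[0],3))
E
```

```text
[ 0.45392605 -0.06039561  1.13589968]
base top 0.68 [240. 230.] 220 [0.445 0.244 0.   ]
base top 0.64 [319. 186.] 4564 [ 0.587 -0.004  0.   ]
base scene 0.86 [339. 216.] 3528 [0.563 0.023 0.   ]
pin top 0.29 [319. 185.] 4342 [ 0.592 -0.004  0.   ]
pin scene 0.74 [363. 158.] 272 [0.396 0.289 0.   ]
pin scene 0.57 [323. 236.] 213 [ 0.598 -0.071  0.   ]
hub top 0.7 [317. 182.] 3788 [0.601 0.004 0.   ]
hub top 0.57 [316. 207.] 158 [0.522 0.006 0.   ]
hub scene 0.64 [340. 218.] 2708 [0.573 0.02  0.   ]
tray top 0.73 [428. 222.] 3330 [ 0.48  -0.346  0.   ]
tray scene 0.85 [231. 253.] 3185 [ 0.469 -0.335  0.   ]
head1 top 0.66 [235. 188.] 231 [0.576 0.265 0.   ]
head1 top 0.6 [196. 231.] 234 [0.438 0.388 0.   ]
head1 top 0.46 [239. 231.] 194 [0.439 0.246 0.   ]
head1 scene 0.84 [360. 161.] 276 [0.402 0.27  0.   ]
head1 scene 0.56 [391. 168.] 371 [0.502 0.329 0.   ]
head1 scene 0.45 [388. 146.] 193 [0.403 0.415 0.   ]
head2 top 0.66 [235. 188.] 231 [0.576 0.265 0.   ]
head2 top 0.6 [196. 231.] 234 [0.438 0.388 0.   ]
head2 top 0.46 [239. 231.] 194 [0.439 0.246 0.   ]
head2 scene 0.84 [360. 1
[... 371 characters left out ...]
1 [0.502 0.329 0.   ]
head3 scene 0.45 [388. 146.] 193 [0.403 0.415 0.   ]
head4 top 0.66 [235. 188.] 231 [0.576 0.265 0.   ]
head4 top 0.6 [196. 231.] 234 [0.438 0.388 0.   ]
head4 top 0.46 [239. 231.] 194 [0.439 0.246 0.   ]
head4 scene 0.84 [360. 161.] 276 [0.402 0.27  0.   ]
head4 scene 0.56 [391. 168.] 371 [0.502 0.329 0.   ]
head4 scene 0.45 [388. 146.] 193 [0.403 0.415 0.   ]
old_a top 0.69 [312. 158.] 178 [0.676 0.019 0.   ]
old_a top 0.67 [384. 205.] 146 [ 0.53  -0.209  0.   ]
old_a top 0.49 [316. 207.] 137 [0.521 0.005 0.   ]
old_a scene 0.77 [325. 195.] 225 [0.456 0.054 0.   ]
old_a scene 0.49 [361. 220.] 250 [0.624 0.066 0.   ]
old_a scene 0.49 [295. 180.] 247 [0.33  0.022 0.   ]
```

```bash
sleep 1
```

```text
(no output)
```

View pics/t1.png

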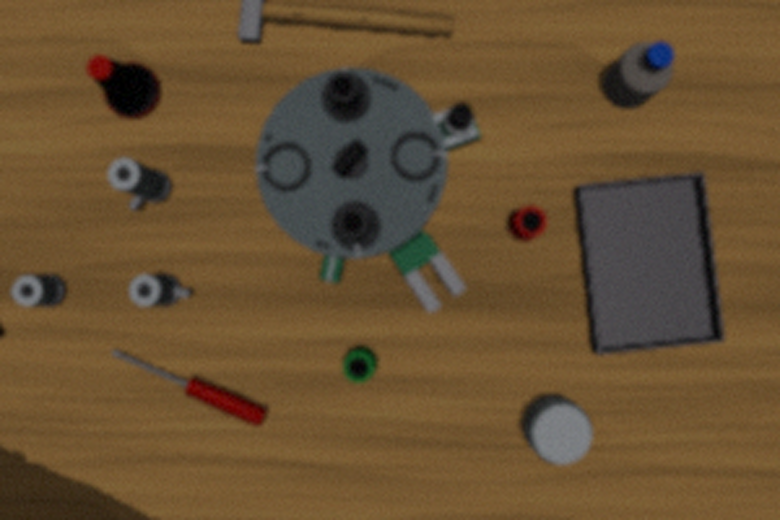

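View pics/t1b.png

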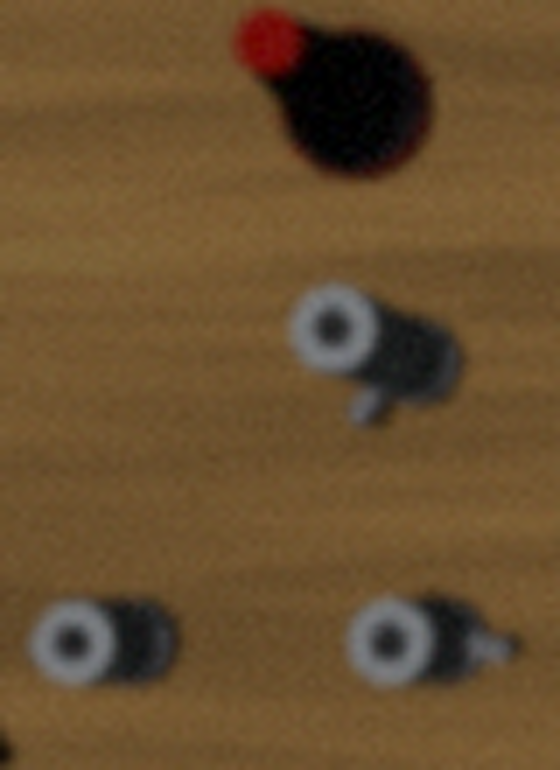

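View pics/s1.png

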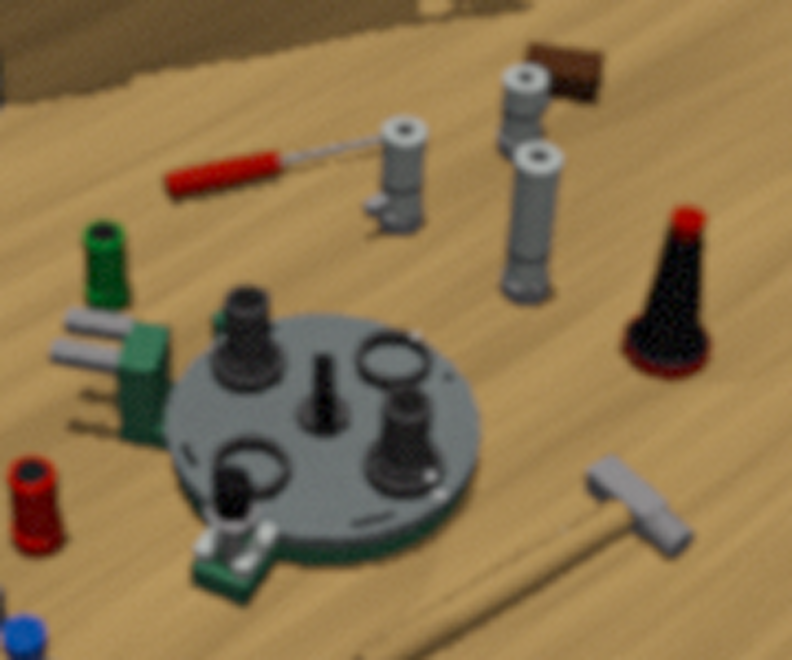

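```bash
python3 - <<'E'
from h import *
from scipy.optimize import least_squares
C=cam("top"); S=cam("scene")
c=lambda x,y:(180+x/2.6,120+y/2.6)
cs=lambda x,y:(270+x/4.4,120+y/4.4)
print(at(C,[c(352,163)],.037))
# obs: (cam, px, polar r, deg, z)
p=lambda r,d,z:(r*np.cos(np.deg2rad(d)),r*np.sin(np.deg2rad(d)),z)
nx=lambda a,b,z:(174/1000*np.cos(np.deg2rad(-135))+a*np.cos(np.deg2rad(-135))-b*np.sin(np.deg2rad(-135)),.174*np.sin(np.deg2rad(-135))+a*np.sin(np.deg2rad(-135))+b*np.cos(np.deg2rad(-135)),z)
obs=[(C,c(352,163),(0,0,.037)),(C,c(352,153),(0,0,.083)),(C,c(461,115),p(.134,-60,.097)),(S,cs(233,475),p(.134,-60,.1)),(S,cs(323,360),(0,0,.083)),
 (C,c(345,85),p(.076,15,.107)),(C,c(354,218),p(.076,195,.107)),(C,c(285,165),p(.076,105,.05)),(C,c(417,156),p(.076,285,.05)),
 (S,cs(247,297),p(.076,195,.107)),(S,cs(405,397),p(.076,15,.107))]
def f(q):
    e=[]
    for Cc,px,X in obs:
        W=np.r_[rz(q[2])@X[:2]+q[:2],X[2]]
        e.append(proj(Cc,W)[0]-px)
    return np.ravel(e)
best=min((least_squares(f,[.6,0,a]) for a in np.arange(0,6.3,1)),key=lambda s:s.cost)
print(best.x,np.rad2deg(best.x[2]),best.cost);print(best.fun.reshape(-1,2).round(1))
q=best.x
for n,X in dict(pin=p(.134,-60,.064),notch=p(.174,-135,.082),ptr=p(.128,180,.038)).items(): print(n,(rz(q[2])@X[:2]+q[:2]).round(3))
# heads: top centers, heights hyp
b=lambda x,y:(180+x/7,140+y/7)
for nm,tp,sp in [("A",b(334,329),cs(539,155)),("B",b(73,643),cs(526,76)),("C",b(390,643),cs(405,128))]:
    o1,d1=ray(C,[tp]);o2,d2=ray(S,[sp])
    A=np.c_[d1[0],-d2[0]]; s=np.linalg.lstsq(A,o2-o1,rcond=None)[0]
    print(nm,(o1+s[0]*d1[0]).round(3),(o2+s[1]*d2[0]).round(3))
E
```

```text
[[0.59368025 0.00543055 0.037     ]]
[0.5963812  0.00774381 6.12022032] 350.66279427564405 15.397114381518008
[[-0.7 -0.9]
 [-1.7  0.9]
 [-0.4 -0.5]
 [-1.7  0.9]
 [-1.   3.2]
 [-1.4  0. ]
 [-0.9  1.1]
 [-0.1 -0.2]
 [-1.  -0.8]
 [-1.3  0.5]
 [-0.8  1.3]]
pin [ 0.644 -0.118]
notch [ 0.455 -0.094]
ptr [0.47  0.029]
A [0.565 0.247 0.135] [0.569 0.253 0.137]
B [0.435 0.374 0.075] [0.439 0.38  0.078]
C [0.439 0.23  0.096] [0.443 0.236 0.098]
```

```bash
cat > go.py <<'E'
# how far to go: x y z theta(deg, yaw of tool x) -> shift mm and turn in tool axes, straight-down tool
import sys
from h import *
x,y,z,th=map(float,sys.argv[1:5]); T=pose(); a=np.deg2rad(th)
G=np.eye(4); G[:3,0]=[np.cos(a),np.sin(a),0]; G[:3,2]=[0,0,-1]; G[:3,1]=np.cross(G[:3,2],G[:3,0]); G[:3,3]=[x,y,z]
D=np.linalg.inv(T)@G; rv=Ro.from_matrix(D[:3,:3]).as_rotvec()
print("shift",(D[:3,3]*1000).round(1),"turn",rv.round(3),"rows~",round(max(np.linalg.norm(D[:3,3])/.0625,np.linalg.norm(rv)/.1867),1), "q",r.sense()["joint_positions"].round(2))
E
python3 go.py .52 -.06 .32 35.7
```

```text
shift [-502.8 -404.4  -88.7] turn [ 0.    -0.     2.122] rows~ 11.4 q [ 1.11  0.3   1.52 -0.    1.32 -0.07]
```

```bash
python3 -m pendant '[-60,-48,-20,0,0,0.18, -120,-96,-40,0,0,0.36, -180,-144,-60,0,0,0.54, -225,-180,-75,0,0,0.72, -270,-216,-88,0,0,0.9]'; python3 go.py .52 -.06 .32 35.7
```

```text
time: 1.78
ee_pos: [0.358, 0.2397, 0.3097]
tcp_rot: [0.606, 0.795, 0.0, 0.0]
ft_force: [0.6, 0.4, 0.8]
grip_width: 0.0855
shift [-332.    76.8  -10.3] turn [ 1.000e-03 -1.000e-03  1.216e+00] rows~ 6.5 q [ 0.51 -0.03  1.71 -0.    1.46  0.24]
```

```bash
python3 -m pendant '[-60,14,-2,0,0,0.18, -120,28,-4,0,0,0.36, -180,42,-6,0,0,0.54, -240,56,-8,0,0,0.72, -300,70,-10,0,0,0.9]'; python3 go.py .52 -.06 .32 35.7
```

```text
time: 2.4
ee_pos: [0.5067, -0.0304, 0.3192]
tcp_rot: [0.892, 0.452, 0.0, 0.0]
ft_force: [1.1, 0.6, -0.5]
grip_width: 0.0853
shift [-16.   28.2  -0.8] turn [ 0.    -0.     0.316] rows~ 1.7 q [-0.13  0.15  1.5   0.    1.49  0.5 ]
```

```bash
python3 -m pendant '[-8,14,0,0,0,0.16, -16,28,-1,0,0,0.316, -16,28,-1,0,0,0.316, -16,28,-1,0,0,0.316, -16,28,-1,0,0,0.316]' 60; python3 - <<'E'
from h import *
im,C=shot("wrist","w1",None,1.25)
q=[.5964,.0077,np.deg2rad(-9.34)]
p=lambda r,d,z:(r*np.cos(np.deg2rad(d)),r*np.sin(np.deg2rad(d)),z)
L=[p(.134,-60,.101),p(.174,-135,.082),p(.128,180,.038),(0,0,.083),p(.076,105,.051),p(.076,285,.051),p(.076,195,.107)]
P=proj(C,[np.r_[rz(q[2])@X[:2]+q[:2],X[2]] for X in L]); print(P.round())
sv(im,"w1",None,1.25,P)
E
```

```text
time: 3.02
ee_pos: [0.5192, -0.0571, 0.3201]
tcp_rot: [0.951, 0.311, 0.0, 0.0]
ft_force: [0.3, 0.2, 0.2]
grip_width: 0.0604
[[433. 104.]
 [313. 218.]
 [244. 145.]
 [313.  70.]
 [257.  37.]
 [368. 105.]
 [277. 132.]]
```

View pics/w1.png

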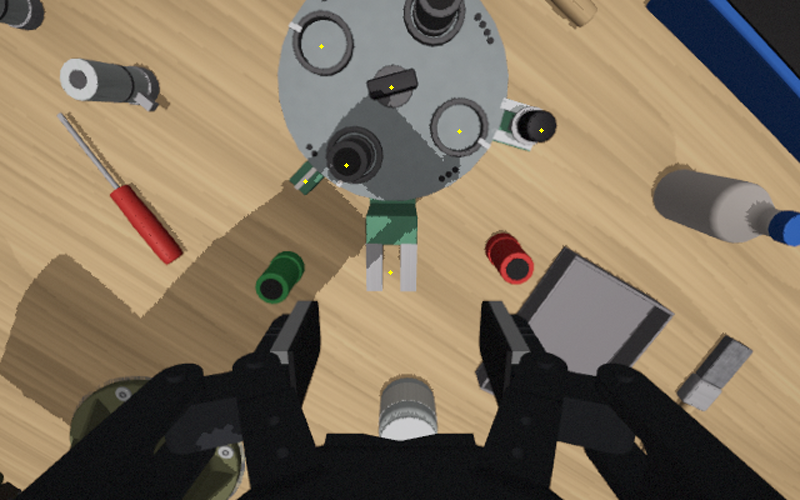

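```bash
python3 - <<'E'
import cv2
# crop w1 original unavailable -> retake
from h import *
im,C=shot("wrist","w2",(220,0,460,150),3.3)
sv(im,"w2b",(230,120,460,245),3.4)
np.save("w2T.npy",pose()); np.save("w2.npy",im)
E
```

```text
(no output)
```

View pics/w2.png

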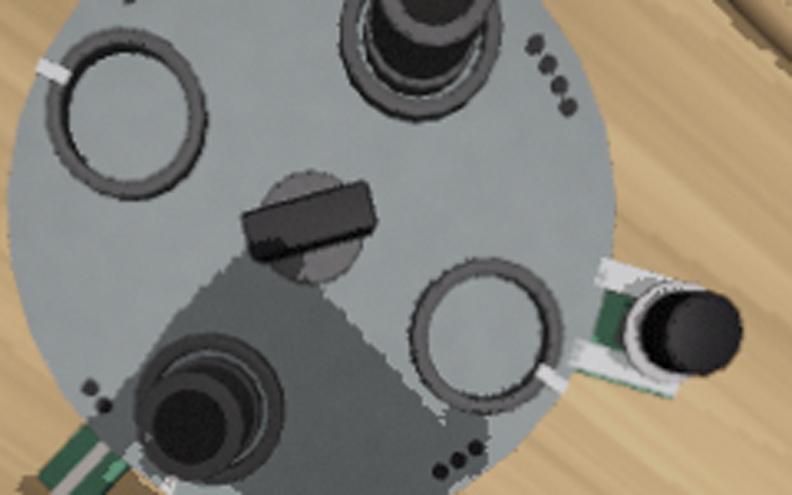

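View pics/w2b.png

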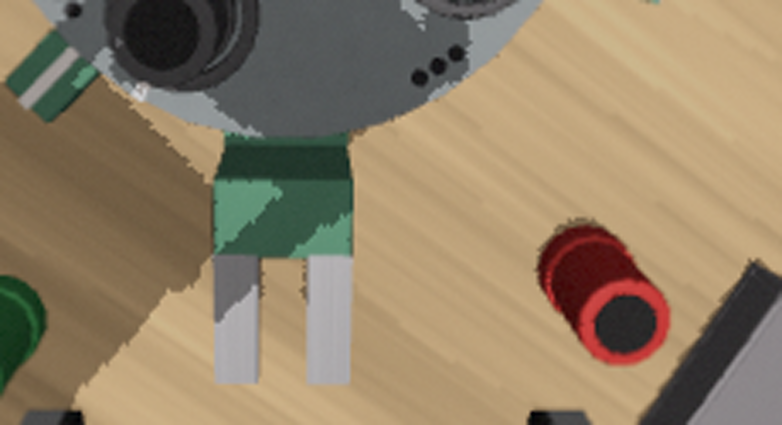

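```bash
python3 - <<'E'
from h import *
from scipy.optimize import least_squares
T=np.load("w2T.npy"); C=cam("wrist",T)
a=lambda x,y:(220+x/3.3,y/3.3); b=lambda x,y:(230+x/3.4,120+y/3.4)
p=lambda r,d,z:(r*np.cos(np.deg2rad(d)),r*np.sin(np.deg2rad(d)),z)
obs=[(b(283.5,383),p(.199,-135,.082)),(b(283.5,256),p(.149,-135,.082)),(a(126,113),p(.076,105,.051)),(a(488,336),p(.076,285,.051)),(a(309,212),(0,0,.083)),(a(703,331),p(.134,-60,.098)),(a(420,42),p(.076,15,.051)),(a(209,409),p(.076,195,.051))]
def f(q): return np.ravel([proj(C,np.r_[rz(q[2])@X[:2]+q[:2],X[2]])[0]-px for px,X in obs])
s=least_squares(f,[.596,.008,-.163],loss='soft_l1'); q=s.x
print(q,np.rad2deg(q[2])); print(f(q).reshape(-1,2).round(1))
np.save("base.npy",q)
for n,X in dict(pin=p(.134,-60,.064),notch=p(.174,-135,.082),ptr=p(.128,180,.038)).items(): print(n,(rz(q[2])@X[:2]+q[:2]).round(4))
E
```

```text
[ 0.59999577  0.00940748 -0.16290612] -9.333832951352935
[[-0.1  1.1]
 [-0.   0.6]
 [-0.7 -0.8]
 [ 0.3 -0.3]
 [ 0.   1.5]
 [ 0.  -0.1]
 [ 0.5 -4.9]
 [-0.1  0.1]]
pin [ 0.6473 -0.116 ]
notch [ 0.4586 -0.092 ]
ptr [0.4737 0.0302]
```

```bash
python3 go.py .6473 -.116 .15 35.67;  python3 go.py .6473 -.116 .072 35.67
```

```text
shift [ 68.8 122.9 170.1] turn [ 0.    -0.     0.008] rows~ 3.5 q [-0.18  0.18  1.46  0.    1.5   0.76]
shift [ 68.8 122.9 248.1] turn [ 0.    -0.     0.008] rows~ 4.6 q [-0.18  0.18  1.46  0.    1.5   0.76]
```

```bash
python3 -m pendant '[23,40,40,0,0,0, 46,80,80,0,0,0, 69,123,120,0,0,0.008, 69,123,150,0,0,0.008, 69,123,150,0,0,0.008]' 60; python3 - <<'E'
from h import *
im,C=shot("wrist","w3",None,1.25)
q=np.load("base.npy")
p=lambda r,d,z:(r*np.cos(np.deg2rad(d)),r*np.sin(np.deg2rad(d)),z)
L=[p(.134,-60,.101),p(.134,-60,.069)]
P=proj(C,[np.r_[rz(q[2])@X[:2]+q[:2],X[2]] for X in L]); print(P.round())
sv(im,"w3",None,1.25,P)
E
python3 go.py .6473 -.116 .072 35.67
```

```text
time: 3.75
ee_pos: [0.6466, -0.1162, 0.1673]
tcp_rot: [0.952, 0.306, -0.002, -0.001]
ft_force: [0.8, 0.4, -0.0]
grip_width: 0.0601
[[320. 207.]
 [320. 194.]]
shift [ 0.2 -0.2 98. ] turn [-0.001  0.001 -0.001] rows~ 1.6 q [-0.23  0.59  1.25  0.    1.3   0.72]
```

View pics/w3.png

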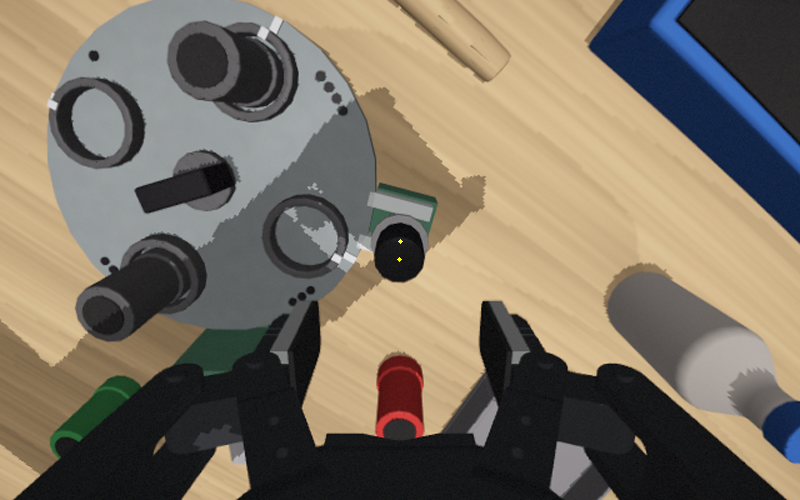

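```bash
python3 -m pendant '[0,0,40,0,0,0, 0,0,75,0,0,0, 0,0,98,0,0,0, 0,0,98,0,0,0, 0,0,98,0,0,0]'; python3 -m pendant '[0,0,0,0,0,0, 0,0,0,0,0,0, 0,0,0,0,0,0, 0,0,0,0,0,0, 0,0,0,0,0,0]' 10;python3 go.py .6473 -.116 .072 35.67
```

```text
time: 4.42
ee_pos: [0.6485, -0.1167, 0.0747]
tcp_rot: [0.952, 0.306, 0.002, 0.001]
ft_force: [-0.2, 1.4, 0.2]
grip_width: 0.0595
time: 5.05
ee_pos: [0.6479, -0.1164, 0.0732]
tcp_rot: [0.952, 0.305, 0.001, 0.0]
ft_force: [-2.2, 2.5, 7.6]
grip_width: 0.0266
shift [-0.3 -0.7  1.2] turn [ 0.001 -0.001 -0.002] rows~ 0.0 q [-0.23  0.69  1.32  0.    1.12  0.72]
```

```bash
python3 -m pendant '[0,0,-15,0,0,0, 0,0,-40,0,0,0, 0,0,-70,0,0,0, 0,0,-90,0,0,0, 0,0,-100,0,0,0]';python3 - <<'E'
from h import *
im,C=shot("wrist","w4",None,1.25)
E
python3 go.py .4586 -.092 .190 35.67
```

```text
time: 5.68
ee_pos: [0.6477, -0.1167, 0.1733]
tcp_rot: [0.952, 0.305, 0.001, 0.0]
ft_force: [0.8, -0.8, -0.8]
grip_width: 0.0262
shift [-139.6 -130.2  -16.5] turn [ 0.002 -0.001 -0.002] rows~ 3.1 q [-0.23  0.59  1.25 -0.    1.31  0.72]
```

View pics/w4.png

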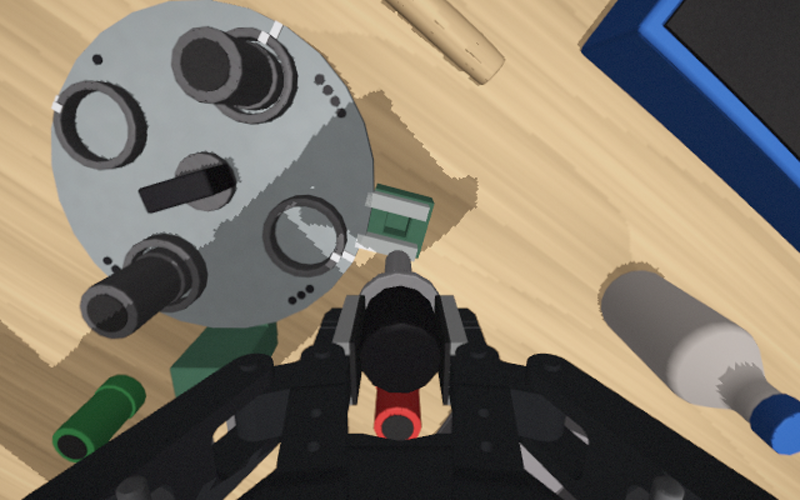

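```bash
python3 -m pendant '[-20,-20,-16,0,0,0, -60,-55,-16,0,0,0, -100,-92,-16,0,0,0, -130,-120,-16,0,0,0, -140,-130,-16,0,0,0]';python3 -m pendant '[0,0,10,0,0,0, 0,0,20,0,0,0, 0,0,20,0,0,0, 0,0,20,0,0,0, 0,0,20,0,0,0]';python3 - <<'E'
from h import *
im,C=shot("wrist","w5",(200,100,440,300),3.3)
q=np.load("base.npy")
p=lambda r,d,z:(r*np.cos(np.deg2rad(d)),r*np.sin(np.deg2rad(d)),z)
L=[p(.174,-135,.082),p(.199,-135,.082),p(.149,-135,.082)]
P=proj(C,[np.r_[rz(q[2])@X[:2]+q[:2],X[2]] for X in L]); print(P.round(1))
sv(im,"w5",(200,100,440,300),3.3,P)
E
python3 go.py .4586 -.092 .091 35.67
```

```text
time: 6.35
ee_pos: [0.4563, -0.092, 0.1876]
tcp_rot: [0.952, 0.305, -0.0, -0.0]
ft_force: [-0.3, -0.4, -0.8]
grip_width: 0.0262
time: 6.98
ee_pos: [0.4583, -0.0924, 0.168]
tcp_rot: [0.952, 0.305, 0.0, 0.0]
ft_force: [-0.3, 0.3, -1.0]
grip_width: 0.0264
[[319.2 199.1]
 [319.3 230.6]
 [319.1 165.6]]
shift [ 0.5 -0.1 77. ] turn [ 0.    -0.    -0.002] rows~ 1.2 q [-0.28  0.18  1.82 -0.    1.14  0.67]
```

View pics/w5.png

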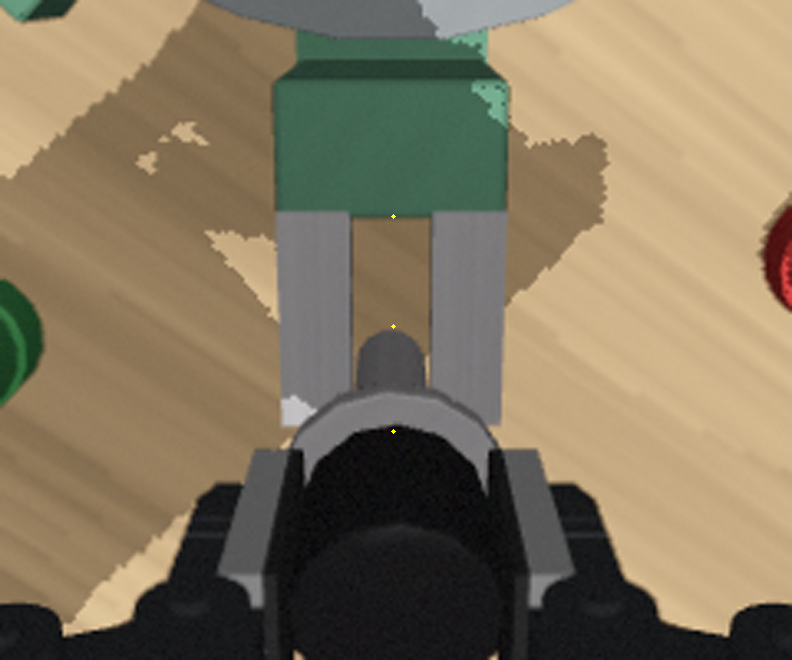

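```bash
python3 -m pendant '[0,0,15,0,0,0, 0,0,30,0,0,0, 0,0,45,0,0,0, 0,0,58,0,0,0, 0,0,68,0,0,0]';python3 -m pendant '[0,0,3,0,0,0, 0,0,5,0,0,0, 0,0,7,0,0,0, 0,0,8,0,0,0, 0,0,8,0,0,0]'; python3 go.py .4586 -.092 .091 35.67
```

```text
time: 7.65
ee_pos: [0.4579, -0.0923, 0.0989]
tcp_rot: [0.952, 0.305, -0.0, -0.0]
ft_force: [0.4, -0.3, -0.9]
grip_width: 0.0266
time: 8.28
ee_pos: [0.458, -0.0923, 0.092]
tcp_rot: [0.952, 0.305, 0.0, 0.0]
ft_force: [0.8, 0.3, -2.2]
grip_width: 0.0263
shift [0.7 0.  1. ] turn [ 0.    -0.    -0.002] rows~ 0.0 q [-0.28  0.29  1.89 -0.    0.96  0.67]
```

```bash
python3 -m pendant '[0,0,1,0,0,0, 0,0,2,0,0,0, 0,0,2,0,0,0, 0,0,2,0,0,0, 0,0,2,0,0,0]'; python3 -m pendant '[0,0,0,0,0,0, 0,0,0,0,0,0, 0,0,0,0,0,0, 0,0,0,0,0,0, 0,0,0,0,0,0]' 60; python3 -m pendant '[0,0,-40,0,0,0, 0,0,-80,0,0,0, 0,0,-120,0,0,0, 0,0,-150,0,0,0, 0,0,-150,0,0,0]' ; python3 - <<'E'
from h import *
im,C=shot("wrist","w6",None,1.25)
im,C=shot("scene","s2",(270,120,450,270),4.4)
E
python3 -c "
from h import *
q=np.load('base.npy');print(q)"
python3 go.py .60 .0094 .15 -39.3
```

```text
time: 8.9
ee_pos: [0.4583, -0.0923, 0.0912]
tcp_rot: [0.952, 0.305, 0.0, 0.0]
ft_force: [-7.7, 2.9, 18.8]
grip_width: 0.0262
time: 9.52
ee_pos: [0.458, -0.0923, 0.0898]
tcp_rot: [0.952, 0.305, -0.0, -0.0]
ft_force: [-0.1, -0.3, 0.2]
grip_width: 0.06
time: 10.15
ee_pos: [0.4587, -0.0925, 0.2418]
tcp_rot: [0.952, 0.305, 0.002, 0.001]
ft_force: [0.3, -0.1, -0.4]
grip_width: 0.06
[ 0.59999577  0.00940748 -0.16290612]
shift [174.8   0.   89.2] turn [-0.000e+00  1.000e-03  1.307e+00] rows~ 7.0 q [-0.28  0.11  1.73 -0.    1.3   0.67]
```

View pics/w6.png

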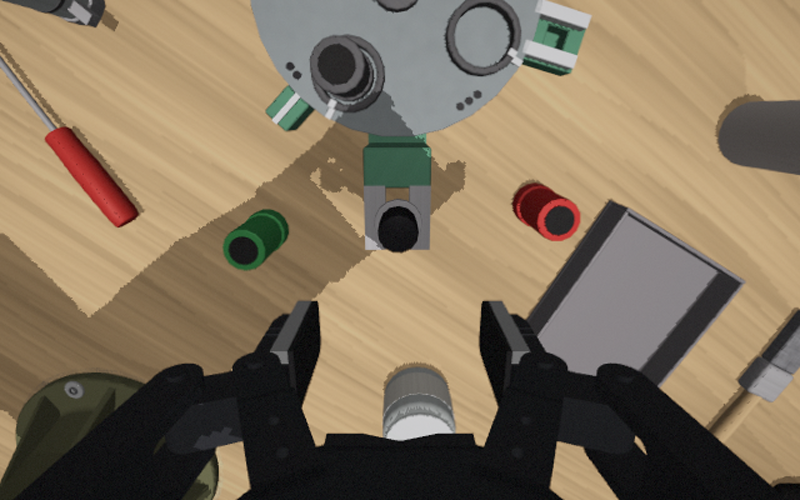

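View pics/s2.png

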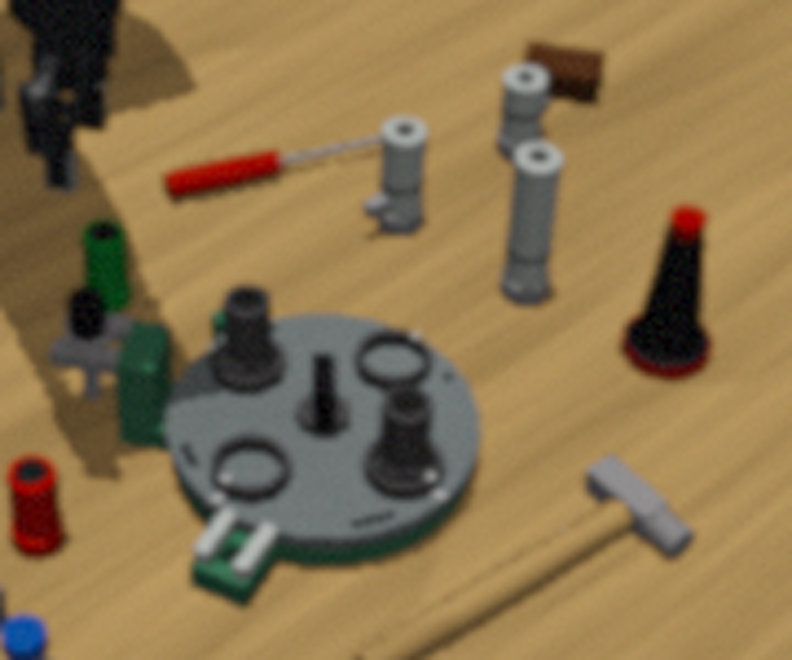

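```bash
python3 -m pendant '[40,0,0,0,0,0.18, 85,0,0,0,0,0.36, 130,0,10,0,0,0.54, 160,0,20,0,0,0.72, 175,0,30,0,0,0.9]' 42; python3 go.py .60 .0094 .13 -39.3
```

```text
time: 10.88
ee_pos: [0.6008, 0.0105, 0.2074]
tcp_rot: [0.99, -0.142, -0.001, 0.0]
ft_force: [-0.6, -0.5, 0.3]
grip_width: 0.0417
shift [-0.2  1.3 77.4] turn [0.001 0.003 0.402] rows~ 2.2 q [-0.04  0.43  1.4   0.    1.32  1.81]
```

```bash
python3 -m pendant '[0,0,0,0,0,0.18, 0,1,0,0,0,0.36, 0,1,20,0,0,0.402, 0,1,50,0,0,0.402, 0,1,50,0,0,0.402]'; python3 - <<'E'
from h import *
im,C=shot("wrist","w7",None,1.25)
E
python3 go.py .60 .0094 .05 -39.33
```

```text
time: 11.5
ee_pos: [0.5987, 0.0086, 0.1567]
tcp_rot: [0.943, -0.334, -0.003, 0.001]
ft_force: [-0.3, 0.2, 0.7]
grip_width: 0.0423
shift [ 1.000e-01 -1.200e+00  1.087e+02] turn [0.002 0.002 0.005] rows~ 1.7 q [-0.05  0.48  1.45 -0.    1.22  2.21]
```

View pics/w7.png

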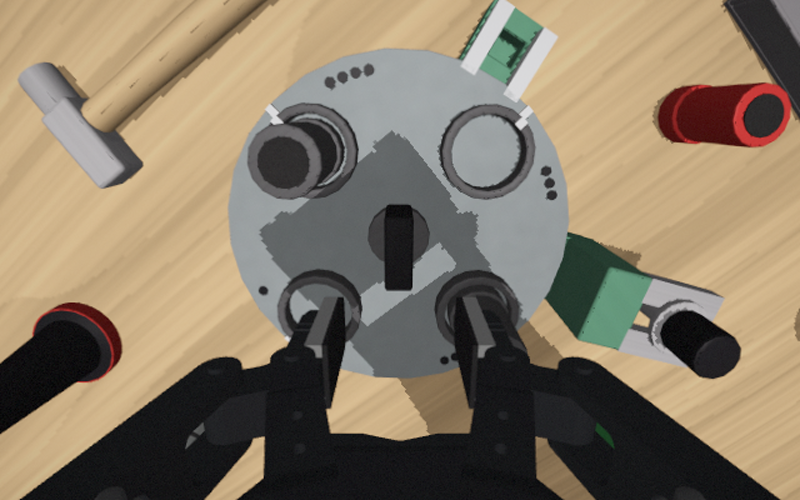

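```bash
python3 -m pendant '[0,-1,30,0,0,0.005, 0,-1,60,0,0,0.005, 0,-1,85,0,0,0.005, 0,-1,100,0,0,0.005, 0,-1,106,0,0,0.005]'; python3 -m pendant '[0,0,0,0,0,0, 0,0,0,0,0,0, 0,0,0,0,0,0, 0,0,0,0,0,0, 0,0,0,0,0,0]' 5;python3 go.py .60 .0094 .052 35.67
```

```text
time: 12.18
ee_pos: [0.6009, 0.0093, 0.054]
tcp_rot: [0.942, -0.336, 0.0, -0.0]
ft_force: [-0.3, -0.1, 0.6]
grip_width: 0.042
time: 12.8
ee_pos: [0.6, 0.0079, 0.055]
tcp_rot: [0.942, -0.337, -0.001, 0.001]
ft_force: [-12.2, -11.1, 6.3]
grip_width: 0.0153
shift [-0.9 -1.1  3. ] turn [ 0.002  0.002 -1.309] rows~ 7.0 q [-0.05  0.6   1.52 -0.    1.02  2.21]
```

```bash
python3 -m pendant '[0,1.2,0,0,0,-0.05, 0,1.2,0,0,0,-0.18, 0,1.2,0,0,0,-0.32, 0,1.2,0,0,0,-0.46, 0,1.2,0,0,0,-0.6]';python3 go.py .60 .0094 .052 35.67
```

```text
time: 13.42
ee_pos: [0.6005, 0.009, 0.055]
tcp_rot: [0.999, -0.041, 0.001, -0.001]
ft_force: [1.6, 7.2, -0.8]
grip_width: 0.0146
shift [-0.5 -0.4  3. ] turn [-0.001 -0.002 -0.705] rows~ 3.8 q [-0.05  0.6   1.52  0.    1.01  1.61]
```

```bash
python3 -m pendant '[0,0,0,0,0,-0.15, 0,0,0,0,0,-0.3, 0,0,0,0,0,-0.45, 0,0,0,0,0,-0.6, 0,0,0,0,0,-0.7]';python3 -m pendant '[0,0,0,0,0,0, 0,0,0,0,0,0, 0,0,0,0,0,0, 0,0,0,0,0,0, 0,0,0,0,0,0]';python3 go.py .60 .0094 .052 35.67
```

```text
time: 14.05
ee_pos: [0.6001, 0.0104, 0.055]
tcp_rot: [0.953, 0.304, 0.001, -0.001]
ft_force: [-3.7, 15.3, 2.5]
grip_width: 0.0151
time: 14.68
ee_pos: [0.6001, 0.0104, 0.055]
tcp_rot: [0.953, 0.303, 0.001, -0.001]
ft_force: [-2.9, 14.9, 1.5]
grip_width: 0.015
shift [-0.7  0.8  3. ] turn [-0.001 -0.002 -0.007] rows~ 0.1 q [-0.04  0.6   1.52  0.    1.01  0.91]
```

```bash
python3 -m pendant '[0,0,0,0,0,0, 0,0,0,0,0,0, 0,0,0,0,0,0, 0,0,0,0,0,0, 0,0,0,0,0,0]' 42;python3 -m pendant '[0,0,-40,0,0,0, 0,0,-80,0,0,0, 0,0,-130,0,0,0, 0,0,-190,0,0,0, 0,0,-230,0,0,0]'; python3 - <<'E'
from h import *
q=np.load("base.npy"); q[:2]=[.5984,.0092]; np.save("base.npy",q)
im,C=shot("wrist","w8",None,1.25)
p=lambda r,d,z:(r*np.cos(np.deg2rad(d)),r*np.sin(np.deg2rad(d)),z)
L=[p(.128,180,.038),(0,0,.083)]+[p(.076,d+75,.051) for d in (105,195,285,15)]+[p(.11,105+75,.037)]
P=proj(C,[np.r_[rz(q[2])@X[:2]+q[:2],X[2]] for X in L]); print(P.round())
sv(im,"w8",None,1.25,P); np.save("w8.npy",im); np.save("w8T.npy",pose())
E
```

```text
time: 15.3
ee_pos: [0.6, 0.0083, 0.0539]
tcp_rot: [0.953, 0.302, 0.0, 0.0]
ft_force: [0.1, -0.4, 0.2]
grip_width: 0.0422
time: 15.92
ee_pos: [0.6001, 0.0083, 0.2871]
tcp_rot: [0.953, 0.302, 0.001, 0.0]
ft_force: [-0.1, -0.4, 0.4]
grip_width: 0.0422
[[249. 229.]
 [318. 167.]
 [274. 205.]
 [362. 204.]
 [365. 114.]
 [270. 115.]
 [258. 219.]]
```

View pics/w8.png

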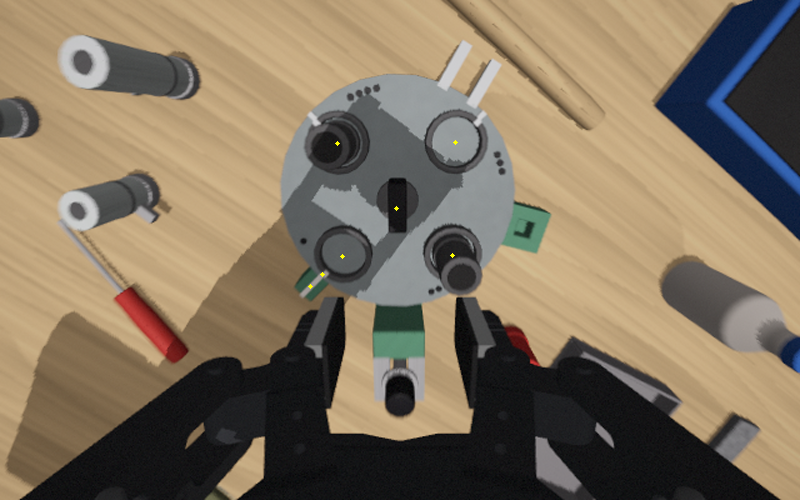

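```bash
python3 - <<'E'
from h import *
C=cam("top"); c=lambda x,y:(180+x/2.6,120+y/2.6)
P=at(C,[c(575,187),c(702,175),c(720,340),c(595,352)],.035); print(P.round(3), P.mean(0).round(3))
print([np.linalg.norm(P[i]-P[(i+1)%4]).round(3) for i in range(4)])
for i,o in enumerate((105,195,285,15)): 
    a=np.deg2rad(o+65.2); print(i+1,[.5984+.076*np.cos(a),.0092+.076*np.sin(a)], o+65.2)
E
python3 go.py .5855 -.0657 .16 35.2;  python3 go.py .5855 -.0657 .066 35.2
```

```text
[[ 0.57  -0.257  0.035]
 [ 0.587 -0.407  0.035]
 [ 0.395 -0.427  0.035]
 [ 0.379 -0.281  0.035]] [ 0.483 -0.343  0.035]
[np.float64(0.151), np.float64(0.193), np.float64(0.147), np.float64(0.193)]
1 [np.float64(0.5235089997152548), np.float64(0.022135921936618487)] 170.2
2 [np.float64(0.5854640780633815), np.float64(-0.06569100028474524)] 260.2
3 [np.float64(0.6732910002847453), np.float64(-0.0037359219366184943)] 350.2
4 [np.float64(0.6113359219366186), np.float64(0.08409100028474524)] 80.2
shift [-56.2  50.8 131.9] turn [ 0.006 -0.007 -0.001] rows~ 2.4 q [-0.05  0.38  1.28 -0.    1.48  0.91]
shift [-56.9  50.3 225.9] turn [ 0.006 -0.007 -0.001] rows~ 3.8 q [-0.05  0.38  1.28 -0.    1.48  0.91]
```

```bash
python3 -m pendant '[-30,25,40,0,0,0, -57,50,80,0,0,0, -57,50,125,0,0,0, -57,50,150,0,0,0, -57,50,150,0,0,0]' 62; python3 go.py .5855 -.0657 .068 35.2
```

```text
time: 16.6
ee_pos: [0.5813, -0.0653, 0.1322]
tcp_rot: [0.953, 0.302, -0.002, -0.001]
ft_force: [0.3, 0.7, 0.5]
grip_width: 0.0622
shift [ 3.4  2.9 64.1] turn [-0.003  0.003 -0.001] rows~ 1.0 q [-0.17  0.47  1.52 -0.    1.15  0.78]
```

```bash
python3 -m pendant '[3,3,15,0,0,0, 3,3,35,0,0,0, 3,3,55,0,0,0, 3,3,63,0,0,0, 3,3,63,0,0,0]'; python3 go.py .5855 -.0657 .068 35.2
```

```text
time: 17.23
ee_pos: [0.5865, -0.066, 0.071]
tcp_rot: [0.953, 0.302, 0.0, 0.0]
ft_force: [-0.1, -0.9, 0.2]
grip_width: 0.0619
shift [-0.7 -0.9  3. ] turn [ 0. -0. -0.] rows~ 0.1 q [-0.17  0.56  1.55  0.    1.03  0.78]
```

Close, lift straight up.

```bash
python3 -m pendant '[0,-1,2,0,0,0, 0,-1,2,0,0,0, 0,-1,2,0,0,0, 0,-1,2,0,0,0, 0,-1,2,0,0,0]' 20; python3 -m pendant '[0,0,-10,0,0,0, 0,0,-30,0,0,0, 0,0,-60,0,0,0, 0,0,-80,0,0,0, 0,0,-85,0,0,0]'; python3 go.py .44 -.348 .155 35.2; python3 - <<'E'
from h import *
im,C=shot("wrist","w9",None,1.25)
E
```

```text
time: 17.85
ee_pos: [0.5861, -0.0653, 0.0696]
tcp_rot: [0.953, 0.302, 0.001, 0.0]
ft_force: [-1.1, 0.5, 5.5]
grip_width: 0.0348
time: 18.48
ee_pos: [0.5861, -0.0653, 0.1553]
tcp_rot: [0.953, 0.302, 0.001, 0.0]
ft_force: [0.6, 0.4, -2.0]
grip_width: 0.0347
shift [-2.822e+02  1.469e+02  1.000e-01] turn [ 0.001 -0.001 -0.001] rows~ 5.1 q [-0.17  0.46  1.49 -0.    1.19  0.78]
```

View pics/w9.png

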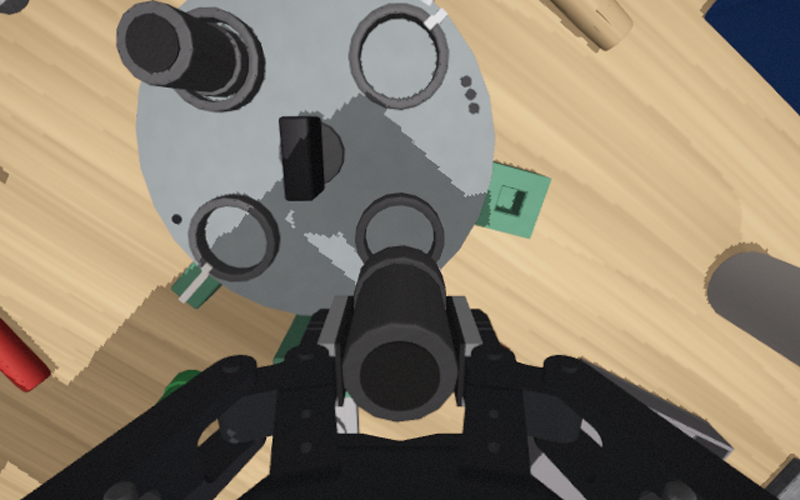

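```bash
python3 -m pendant '[-50,26,0,0,0,0, -110,57,0,0,0,0, -170,88,0,0,0,0, -225,117,0,0,0,0, -270,140,0,0,0,0]'; python3 -m pendant '[-12,7,0,0,0,0, -12,7,0,0,0,0, -12,7,0,0,0,0, -12,7,0,0,0,0, -12,7,0,0,0,0]'; python3 go.py .44 -.348 .042 35.2; python3 - <<'E'
from h import *
im,C=shot("top","t3",(180,120,480,320),2.6)
E
```

```text
time: 19.15
ee_pos: [0.4441, -0.3367, 0.153]
tcp_rot: [0.953, 0.302, -0.0, -0.001]
ft_force: [0.5, -0.1, -1.6]
grip_width: 0.0349
time: 19.77
ee_pos: [0.4404, -0.3472, 0.154]
tcp_rot: [0.953, 0.303, 0.0, 0.0]
ft_force: [-1.3, -0.1, -0.9]
grip_width: 0.0346
shift [ -0.8   0.5 112. ] turn [ 0.    -0.     0.001] rows~ 1.8 q [-0.73  0.4   1.58  0.    1.17  0.22]
```

View pics/t3.png

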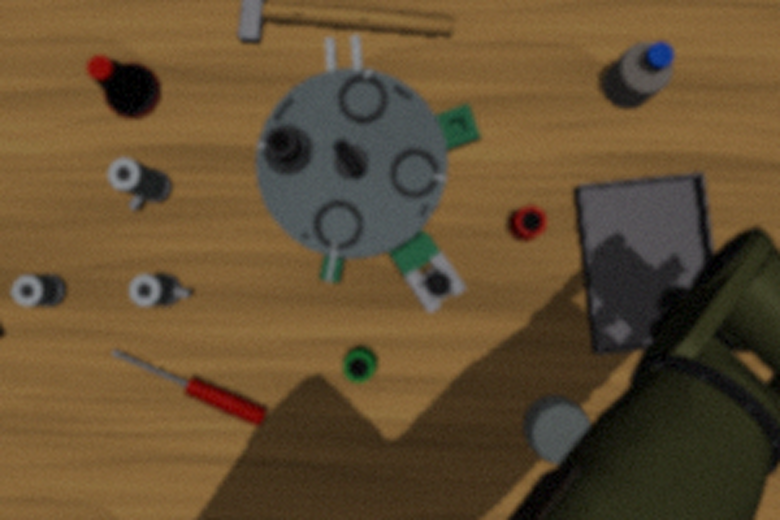

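```bash
python3 -m pendant '[0,0,30,0,0,0, 0,0,60,0,0,0, 0,0,90,0,0,0, 0,0,105,0,0,0, 0,0,111,0,0,0]'; python3 -m pendant '[0,0,1,0,0,0, 0,0,2,0,0,0, 0,0,2,0,0,0, 0,0,2,0,0,0, 0,0,2,0,0,0]'
```

```text
time: 20.45
ee_pos: [0.44, -0.3477, 0.0426]
tcp_rot: [0.953, 0.302, -0.0, -0.0]
ft_force: [1.2, -0.0, -1.3]
grip_width: 0.0348
time: 21.08
ee_pos: [0.4399, -0.3479, 0.0411]
tcp_rot: [0.953, 0.302, 0.0, 0.0]
ft_force: [0.4, -0.0, -1.5]
grip_width: 0.0347
```

```bash
python3 -m pendant '[0,0,2,0,0,0, 0,0,3,0,0,0, 0,0,3,0,0,0, 0,0,3,0,0,0, 0,0,3,0,0,0]'; python3 -m pendant '[0,0,0,0,0,0, 0,0,0,0,0,0, 0,0,0,0,0,0, 0,0,0,0,0,0, 0,0,0,0,0,0]' 58;  python3 -m pendant '[0,0,-40,0,0,0, 0,0,-80,0,0,0, 0,0,-120,0,0,0, 0,0,-120,0,0,0, 0,0,-120,0,0,0]'; python3 go.py .6113 .0841 .16 35.2; python3 - <<'E'
from h import *
im,C=shot("wrist","w10",None,1.25)
E
```

```text
time: 21.7
ee_pos: [0.4399, -0.3478, 0.0379]
tcp_rot: [0.953, 0.302, 0.0, 0.0]
ft_force: [0.1, 0.4, -1.0]
grip_width: 0.0349
time: 22.32
ee_pos: [0.4399, -0.3478, 0.0379]
tcp_rot: [0.953, 0.302, 0.0, 0.0]
ft_force: [-0.6, -0.1, -0.4]
grip_width: 0.0582
time: 22.95
ee_pos: [0.4397, -0.3476, 0.1572]
tcp_rot: [0.953, 0.302, -0.0, -0.0]
ft_force: [0.0, 0.4, -0.6]
grip_width: 0.058
shift [ 389.  -254.    -2.7] turn [-0.001  0.    -0.001] rows~ 7.4 q [-0.73  0.39  1.57 -0.    1.17  0.22]
```

View pics/w10.png

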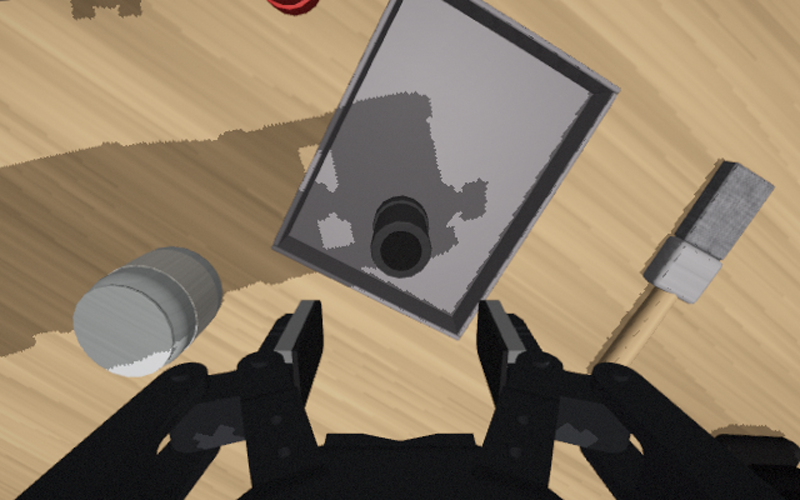

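```bash
python3 -m pendant '[45,-29,-10,0,0,0, 97,-63,-20,0,0,0, 149,-97,-20,0,0,0, 201,-131,-20,0,0,0, 250,-163,-20,0,0,0]' 62; python3 go.py .6113 .0841 .16 35.2
```

```text
time: 23.62
ee_pos: [0.5505, -0.0685, 0.1767]
tcp_rot: [0.953, 0.302, -0.001, -0.0]
ft_force: [0.8, -0.9, 0.0]
grip_width: 0.0619
shift [137.6 -89.6  16.7] turn [-0.001  0.001 -0.   ] rows~ 2.6 q [-0.19  0.36  1.57  0.    1.21  0.77]
```

```bash
python3 -m pendant '[50,-33,0,0,0,0, 95,-62,0,0,0,0, 125,-82,0,0,0,0, 139,-91,0,0,0,0, 139,-91,10,0,0,0]'; python3 go.py .6113 .0841 .07 35.2
```

```text
time: 24.25
ee_pos: [0.6117, 0.0841, 0.1672]
tcp_rot: [0.953, 0.303, -0.0, 0.0]
ft_force: [0.1, 0.2, -0.2]
grip_width: 0.062
shift [-0.3 -0.2 97.2] turn [0. 0. 0.] rows~ 1.6 q [ 0.08  0.5   1.39 -0.    1.25  1.03]
```

```bash
python3 -m pendant '[0,0,30,0,0,0, 0,0,60,0,0,0, 0,0,85,0,0,0, 0,0,97,0,0,0, 0,0,97,0,0,0]'; python3 -m pendant '[0,0,0,0,0,0, 0,0,0,0,0,0, 0,0,0,0,0,0, 0,0,0,0,0,0, 0,0,0,0,0,0]' 20; python3 -m pendant '[0,0,-10,0,0,0, 0,0,-30,0,0,0, 0,0,-60,0,0,0, 0,0,-90,0,0,0, 0,0,-105,0,0,0]'; python3 go.py .53 -.338 .175 35.2
```

```text
time: 24.88
ee_pos: [0.6112, 0.083, 0.0702]
tcp_rot: [0.953, 0.302, -0.001, -0.0]
ft_force: [0.4, 0.6, -0.5]
grip_width: 0.0622
time: 25.5
ee_pos: [0.6121, 0.0838, 0.0721]
tcp_rot: [0.953, 0.302, 0.001, 0.0]
ft_force: [-1.7, 0.2, 7.4]
grip_width: 0.0349
time: 26.12
ee_pos: [0.6121, 0.0839, 0.1787]
tcp_rot: [0.953, 0.302, 0.001, 0.0]
ft_force: [0.0, 0.1, -2.5]
grip_width: 0.0347
shift [-310.1  297.6    3.3] turn [ 0.002 -0.003 -0.   ] rows~ 6.9 q [0.08 0.49 1.38 0.   1.27 1.03]
```

```bash
python3 -m pendant '[-35,33,0,0,0,0, -78,75,0,0,0,0, -122,117,0,0,0,0, -166,159,0,0,0,0, -210,201,0,0,0,0]'; python3 -m pendant '[-40,39,0,0,0,0, -75,72,0,0,0,0, -95,92,0,0,0,0, -100,97,0,0,0,0, -100,97,0,0,0,0]'; python3 go.py .53 -.338 .043 35.2
```

```text
time: 26.75
ee_pos: [0.555, -0.2032, 0.1761]
tcp_rot: [0.953, 0.302, -0.0, -0.0]
ft_force: [0.3, 0.2, -2.3]
grip_width: 0.0347
time: 27.38
ee_pos: [0.5298, -0.338, 0.1758]
tcp_rot: [0.953, 0.302, -0.0, -0.0]
ft_force: [-0.6, 0.4, -2.5]
grip_width: 0.0347
shift [1.000e-01 2.000e-01 1.328e+02] turn [-0.001  0.    -0.001] rows~ 2.1 q [-0.63  0.52  1.34  0.    1.28  0.33]
```

```bash
python3 -m pendant '[0,0,35,0,0,0, 0,0,70,0,0,0, 0,0,105,0,0,0, 0,0,127,0,0,0, 0,0,134,0,0,0]'; python3 -m pendant '[0,0,0,0,0,0, 0,0,0,0,0,0, 0,0,0,0,0,0, 0,0,0,0,0,0, 0,0,0,0,0,0]' 56;  python3 -m pendant '[0,0,-40,0,0,0, 0,0,-80,0,0,0, 0,0,-120,0,0,0, 0,0,-150,0,0,0, 0,0,-150,0,0,0]'; python3 - <<'E'
from h import *
im,C=shot("wrist","w11",None,1.25)
im,C=shot("top","t4",(140,120,480,320),2.3)
E
python3 go.py .40 .25 .32 35.2
```

```text
time: 28.0
ee_pos: [0.5298, -0.3368, 0.0408]
tcp_rot: [0.953, 0.303, -0.001, -0.001]
ft_force: [0.7, -0.4, -1.1]
grip_width: 0.0349
time: 28.62
ee_pos: [0.5298, -0.3383, 0.0421]
tcp_rot: [0.953, 0.302, 0.0, 0.0]
ft_force: [-0.4, 0.2, -1.0]
grip_width: 0.0557
time: 29.25
ee_pos: [0.5305, -0.3388, 0.1945]
tcp_rot: [0.953, 0.302, 0.001, 0.002]
ft_force: [-0.2, 0.4, -1.7]
grip_width: 0.056
shift [ 232.8 -555.6 -128.4] turn [-0.001  0.    -0.001] rows~ 9.9 q [-0.63  0.51  1.33  0.    1.31  0.33]
```

View pics/w11.png

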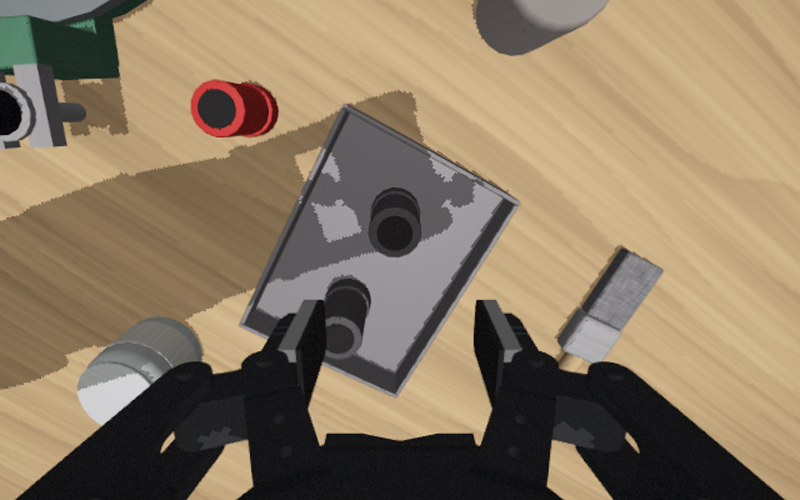

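View pics/t4.png

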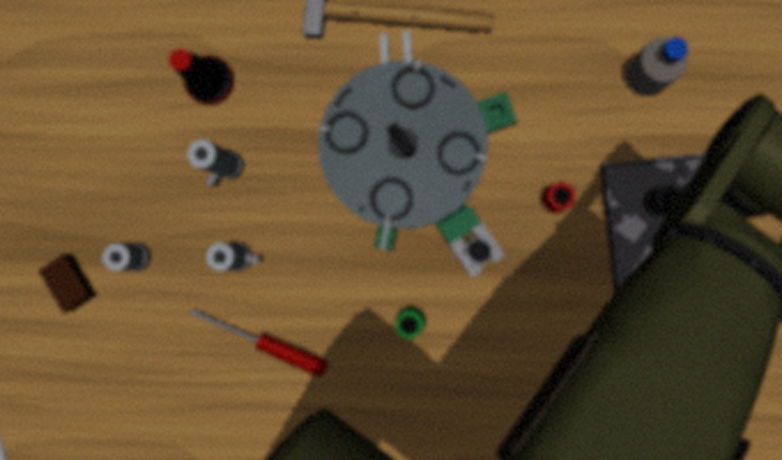

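```bash
python3 go.py .465 .255 .30 120; python3 -m pendant '[20,-45,-20,0,0,0, 45,-100,-40,0,0,0, 70,-160,-60,0,0,-0.1, 95,-220,-80,0,0,-0.25, 115,-275,-100,0,0,-0.4]' 62; python3 go.py .465 .255 .30 120
```

```text
shift [ 288.8 -522.2 -108.5] turn [-1.000e-03 -0.000e+00 -1.481e+00] rows~ 9.7 q [-0.63  0.51  1.33  0.    1.31  0.33]
time: 29.98
ee_pos: [0.4672, -0.056, 0.2875]
tcp_rot: [0.873, 0.488, -0.001, -0.001]
ft_force: [1.6, 0.0, -0.4]
grip_width: 0.062
shift [ 263.6 -165.1  -12.4] turn [-0.002 -0.    -1.076] rows~ 5.8 q [-0.2   0.08  1.65  0.    1.41  0.36]
```

```bash
python3 -m pendant '[55,-34,-3,0,0,-0.18, 110,-69,-6,0,0,-0.36, 165,-103,-9,0,0,-0.54, 220,-138,-12,0,0,-0.72, 264,-165,-12,0,0,-0.9]'; python3 -m pendant '[0,0,0,0,0,-0.176, 0,0,0,0,0,-0.176, 0,0,0,0,0,-0.176, 0,0,0,0,0,-0.176, 0,0,0,0,0,-0.176]';  python3 - <<'E'
from h import *
im,C=shot("wrist","w12",None,1.25)
np.save("w12.npy",im); np.save("w12T.npy",pose())
E
```

```text
time: 30.6
ee_pos: [0.4672, 0.2556, 0.2992]
tcp_rot: [0.574, 0.819, -0.001, -0.0]
ft_force: [1.8, -0.9, -0.4]
grip_width: 0.0618
time: 31.22
ee_pos: [0.4678, 0.2531, 0.3003]
tcp_rot: [0.503, 0.864, 0.0, 0.0]
ft_force: [-0.1, 0.3, -0.6]
grip_width: 0.062
```

View pics/w12.png

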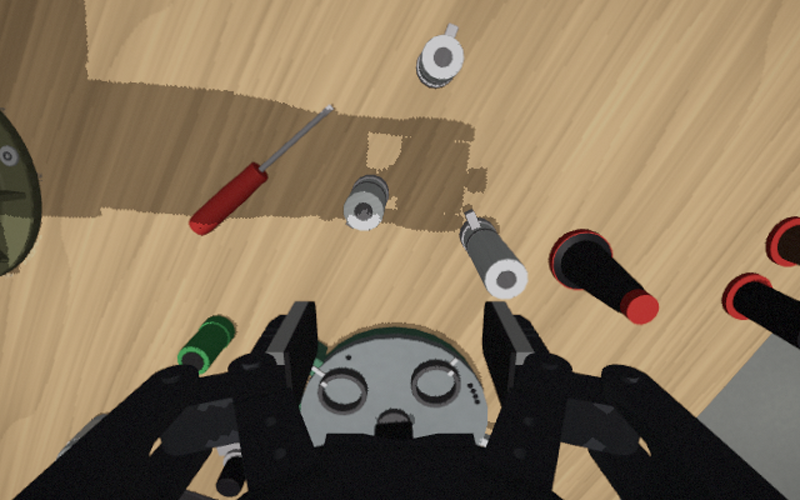

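```bash
python3 - <<'E'
from h import *
im=np.load("w12.npy"); T=np.load("w12T.npy"); C=cam("wrist",T)
sv(im,"w12a",(310,5,400,85),8); sv(im,"w12b",(260,130,430,250),4.6)
for d in r.trace("wrist","head1")[:4]: print(round(d["score"],2),np.round(d["centre"]),d["region"].sum())
E
```

```text
0.9 [353.  47.] 1261
0.78 [397. 205.] 2131
0.75 [292. 158.] 1265
```

View pics/w12a.png

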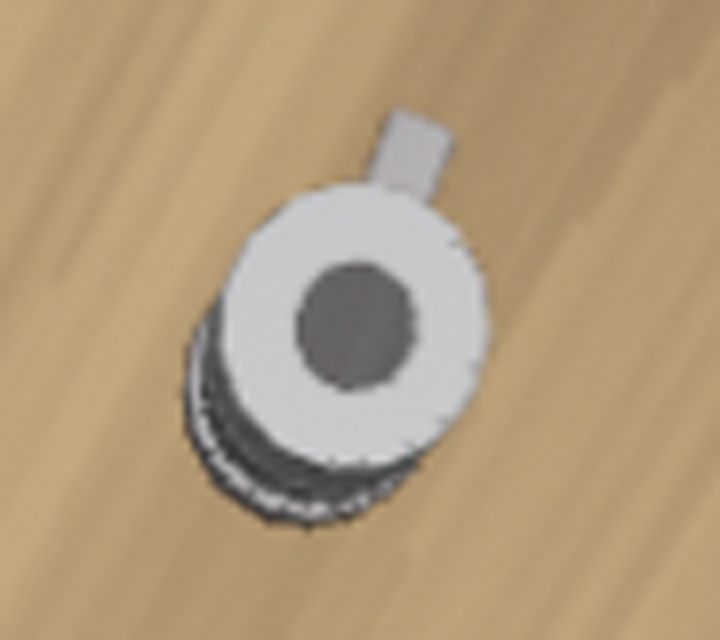

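View pics/w12b.png

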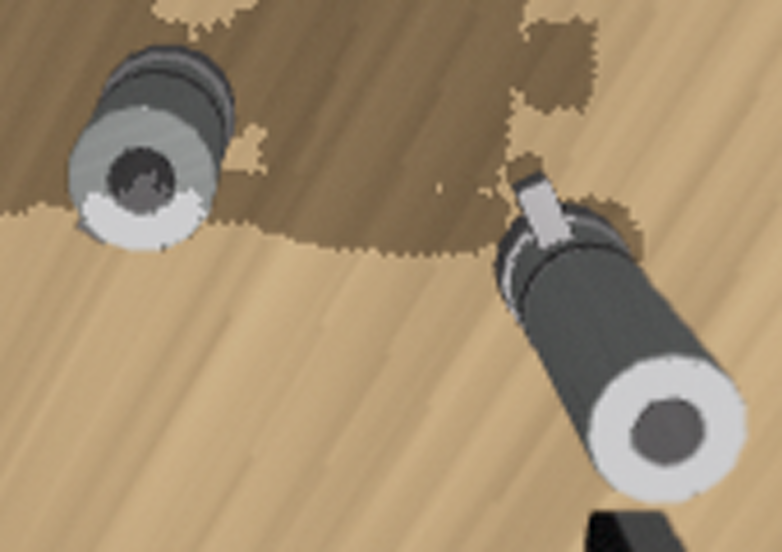

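```bash
python3 - <<'E'
from h import *
T=np.load("w12T.npy"); C=cam("wrist",T)
h1=at(C,[(354.5,45.6)],.076)[0]; n1=at(C,[(363.4,19.9)],.036)[0]
h4=at(C,[(405.2,223)],.136)[0]; n4=at(C,[(374.6,169.1)],.036)[0]
h2=at(C,[(291.1,168.7)],.096)[0]
for n,h,k in (("1",h1,n1),("4",h4,n4)):
    d=k-h; print(n,h[:2].round(4),"nose",np.rad2deg(np.arctan2(d[1],d[0])).round(1),"len",np.hypot(*d[:2]).round(4))
print("2",h2[:2].round(4))
E
```

```text
1 [0.4398 0.3782] nose 97.4 len 0.0355
4 [0.5692 0.2519] nose 145.9 len 0.037
2 [0.444  0.2349]
```

```bash
python3 go.py .4398 .3767 .14 97.4
```

```text
shift [121.1  36.7 160.3] turn [ 0.    -0.     0.389] rows~ 3.3 q [ 0.43  0.22  1.47 -0.    1.46 -0.09]
```

```bash
python3 -m pendant '[30,9,35,0,0,0.1, 70,21,80,0,0,0.2, 105,32,125,0,0,0.3, 121,37,155,0,0,0.389, 121,37,160,0,0,0.389]';python3 -m pendant '[0,0,0,0,0,0, 0,0,0,0,0,0, 0,0,0,0,0,0, 0,0,0,0,0,0, 0,0,0,0,0,0]'; python3 go.py .4398 .3767 .042 97.4; python3 - <<'E'
from h import *
im,C=shot("wrist","w13",None,1.25)
E
```

```text
time: 31.95
ee_pos: [0.4389, 0.3771, 0.1384]
tcp_rot: [0.659, 0.752, -0.002, -0.0]
ft_force: [0.2, -0.8, 0.9]
grip_width: 0.0621
time: 32.58
ee_pos: [0.4399, 0.3769, 0.1405]
tcp_rot: [0.66, 0.752, 0.0, 0.0]
ft_force: [-0.4, -0.6, -0.0]
grip_width: 0.0618
shift [-0.2 -0.2 98.5] turn [ 0.    -0.     0.001] rows~ 1.6 q [ 0.65  0.45  1.53 -0.    1.16  0.52]
```

View pics/w13.png

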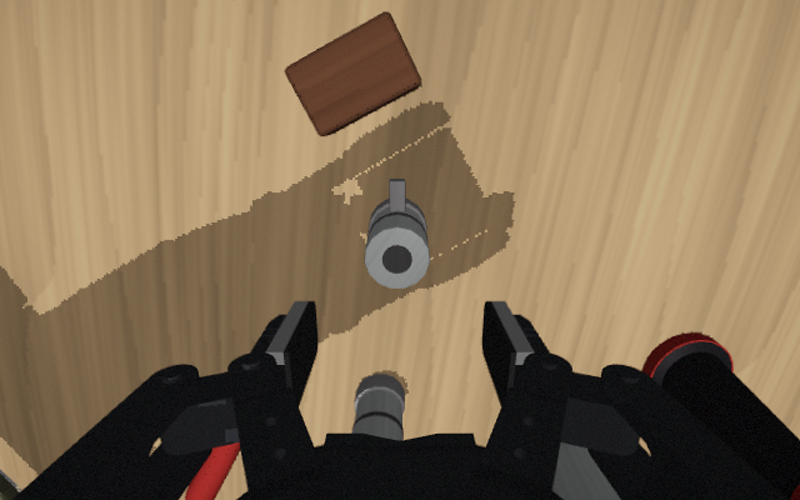

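```bash
python3 - <<'E'
from h import *
C=cam("wrist"); h=at(C,[(397/1.25,259/1.25)],.076)[0]; n=at(C,[(397.5/1.25,180/1.25)],.036)[0]
print(h,n, np.linalg.norm((n-h)[:2]), np.rad2deg(np.arctan2(*(n-h)[1::-1]))); print((np.linalg.inv(pose())@np.r_[h,1]*1000).round(1))
E
python3 -m pendant '[0,0,30,0,0,0, 0,0,60,0,0,0, 0,0,85,0,0,0, 0,0,97,0,0,0, 0,0,98,0,0,0]'; python3 -m pendant '[0,0,0,0,0,0, 0,0,0,0,0,0, 0,0,0,0,0,0, 0,0,0,0,0,0, 0,0,0,0,0,0]' 20
```

```text
[0.43928142 0.3779473  0.076     ] [0.43473923 0.41406384 0.036     ] 0.03640104901235179 97.16815537980001
[ 1.10e+00 -5.00e-01  6.43e+01  1.00e+03]
time: 33.25
ee_pos: [0.4397, 0.3769, 0.042]
tcp_rot: [0.66, 0.752, -0.0, -0.0]
ft_force: [-0.0, -0.1, 0.2]
grip_width: 0.0619
time: 33.88
ee_pos: [0.4402, 0.3773, 0.0434]
tcp_rot: [0.66, 0.752, 0.001, 0.0]
ft_force: [-2.4, -1.2, 6.2]
grip_width: 0.0346
```

```bash
python3 -m pendant '[0,0,-10,0,0,0, 0,0,-40,0,0,0, 0,0,-80,0,0,0, 0,0,-120,0,0,0, 0,0,-150,0,0,0]'; python3 go.py .5235 .0221 .19 170.2
```

```text
time: 34.5
ee_pos: [0.4399, 0.377, 0.1947]
tcp_rot: [0.66, 0.752, 0.001, 0.0]
ft_force: [-0.2, -0.8, -1.9]
grip_width: 0.0346
shift [-362.7   36.9    4.5] turn [ 0.002  0.    -1.27 ] rows~ 6.8 q [ 0.65  0.39  1.48 -0.    1.26  0.52]
```

```bash
python3 -m pendant '[-35,4,3,0,0,-0.13, -87,9,3,0,0,-0.31, -139,14,3,0,0,-0.49, -191,19,3,0,0,-0.67, -243,25,3,0,0,-0.85]';python3 go.py .5235 .0221 .19 170.2
```

```text
time: 35.12
ee_pos: [0.4958, 0.1395, 0.19]
tcp_rot: [0.292, 0.957, 0.0, 0.0]
ft_force: [0.1, 0.6, -1.6]
grip_width: 0.0351
shift [-88.5 -82.   -0. ] turn [ 0.     0.001 -0.421] rows~ 2.3 q [ 0.2   0.26  1.67 -0.    1.21 -0.78]
```

```bash
python3 -m pendant '[-35,-32,0,0,0,-0.14, -65,-60,0,0,0,-0.28, -82,-76,0,0,0,-0.38, -88,-82,0,0,0,-0.42, -88,-82,0,0,0,-0.42]';python3 -m pendant '[0,0,15,0,0,0, 0,0,30,0,0,0, 0,0,40,0,0,0, 0,0,40,0,0,0, 0,0,40,0,0,0]';python3 go.py .5235 .0221 .08 170.2;python3 - <<'E'
from h import *
im,C=shot("wrist","w14",(180,60,460,270),2.8)
E
```

```text
time: 35.75
ee_pos: [0.5223, 0.0234, 0.1897]
tcp_rot: [0.089, 0.996, -0.0, 0.0]
ft_force: [-1.2, -0.0, -0.8]
grip_width: 0.0348
time: 36.38
ee_pos: [0.5225, 0.024, 0.1495]
tcp_rot: [0.089, 0.996, -0.0, 0.0]
ft_force: [0.7, -0.5, -0.4]
grip_width: 0.0346
shift [-1.3 -1.7 69.5] turn [ 0.     0.    -0.007] rows~ 1.1 q [-0.02  0.32  1.69 -0.    1.13 -1.42]
```

View pics/w14.png

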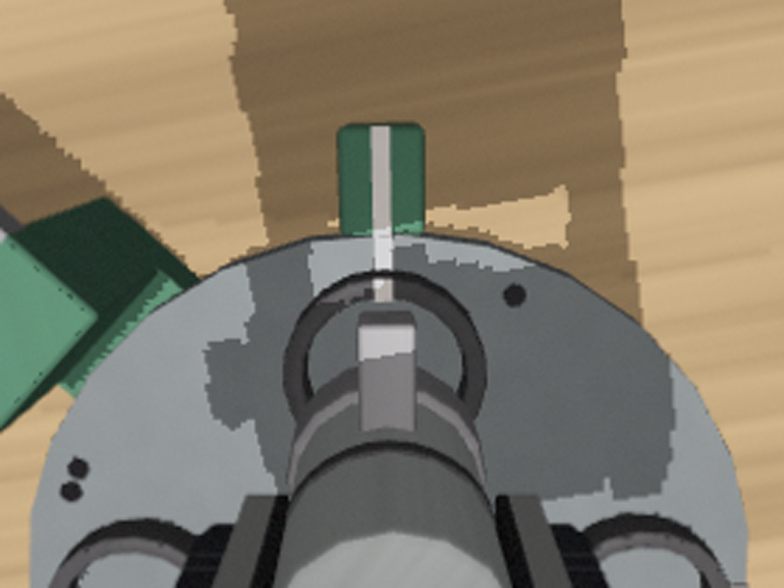

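```bash
python3 -m pendant '[-1.3,-1.7,10,0,0,-0.007, -1.3,-1.7,25,0,0,-0.007, -1.3,-1.7,38,0,0,-0.007, -1.3,-1.7,44,0,0,-0.007, -1.3,-1.7,44,0,0,-0.007]';python3 go.py .5235 .0221 .0804 170.2;python3 - <<'E'
from h import *
im,C=shot("wrist","w15",(180,60,460,270),2.8)
E
```

```text
time: 37.05
ee_pos: [0.5232, 0.022, 0.1048]
tcp_rot: [0.085, 0.996, -0.0, -0.0]
ft_force: [0.4, -0.7, -1.9]
grip_width: 0.0347
shift [-0.4  0.1 24.4] turn [-0.    -0.001  0.   ] rows~ 0.4 q [-0.03  0.39  1.72  0.    1.03 -1.43]
```

View pics/w15.png

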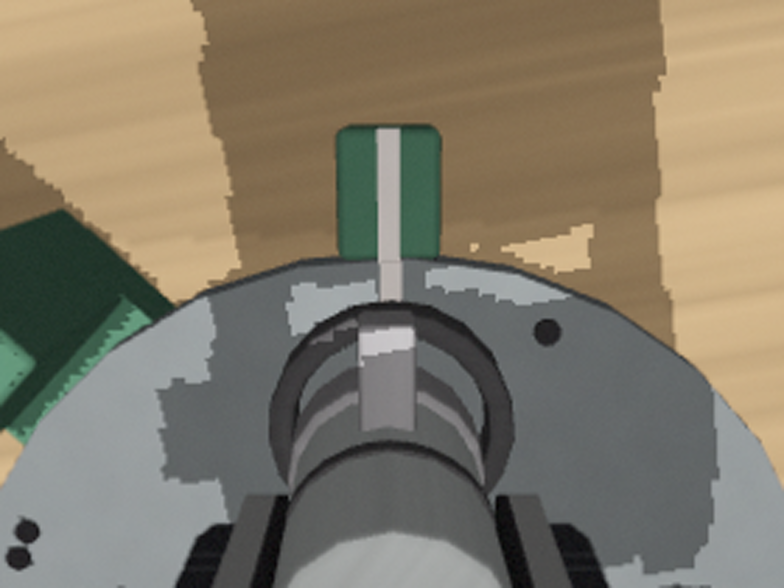

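```bash
python3 -m pendant '[0,0.7,6,0,0,0, 0,0.7,12,0,0,0, 0,0.7,17,0,0,0, 0,0.7,21,0,0,0, 0,0.7,23,0,0,0]';python3 -m pendant '[0,0,1,0,0,0, 0,0,1,0,0,0, 0,0,1,0,0,0, 0,0,1,0,0,0, 0,0,1,0,0,0]'
```

```text
time: 37.72
ee_pos: [0.5234, 0.0227, 0.082]
tcp_rot: [0.085, 0.996, -0.0, -0.0]
ft_force: [0.5, -0.7, -1.6]
grip_width: 0.0348
time: 38.35
ee_pos: [0.5234, 0.0227, 0.0813]
tcp_rot: [0.085, 0.996, -0.0, 0.0]
ft_force: [0.1, 0.6, -1.1]
grip_width: 0.0351
```

```bash
python3 -m pendant '[0,0,1,0,0,0, 0,0,1,0,0,0, 0,0,1,0,0,0, 0,0,1,0,0,0, 0,0,1,0,0,0]' 56;python3 -m pendant '[0,0,-25,0,0,0, 0,0,-60,0,0,0, 0,0,-100,0,0,0, 0,0,-140,0,0,0, 0,0,-160,0,0,0]'; python3 - <<'E'
from h import *
im,C=shot("wrist","w16",(180,60,460,270),2.8)
E
python3 go.py .48 .24 .25 120
```

```text
time: 38.98
ee_pos: [0.5234, 0.0227, 0.0803]
tcp_rot: [0.085, 0.996, -0.0, 0.0]
ft_force: [-0.6, -1.2, 0.3]
grip_width: 0.0564
time: 39.6
ee_pos: [0.5238, 0.0227, 0.2426]
tcp_rot: [0.085, 0.996, 0.0, 0.001]
ft_force: [-0.4, -0.8, -0.5]
grip_width: 0.056
shift [ 80.5 206.6  -5.9] turn [0.003 0.004 0.876] rows~ 4.7 q [-0.03  0.23  1.58 -0.    1.33 -1.43]
```

View pics/w16.png

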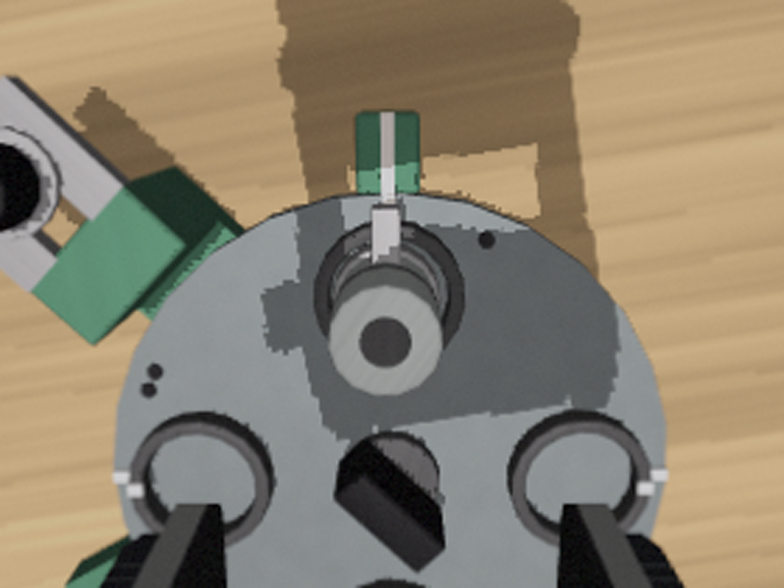

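```bash
python3 go.py .494 .232 .24 175; python3 -m pendant '[15,52,0,0,0,0, 35,108,0,0,0,0, 50,160,0,0,0,0, 62,205,3,0,0,-0.08, 62,205,3,0,0,-0.08]' 62;  python3 -m pendant '[0,0,0,0,0,0, 0,0,0,0,0,0, 0,0,0,0,0,0, 0,0,0,0,0,0, 0,0,0,0,0,0]'; python3 - <<'E'
from h import *
im,C=shot("wrist","w17",None,1.25); np.save("w17.npy",im); np.save("w17T.npy",pose()); print(pose()[:3,3])
E
```

```text
shift [ 65.4 201.1   4.2] turn [ 0.     0.005 -0.084] rows~ 3.4 q [-0.03  0.23  1.58 -0.    1.33 -1.43]
time: 40.28
ee_pos: [0.4962, 0.2376, 0.236]
tcp_rot: [0.043, 0.999, -0.0, -0.001]
ft_force: [-0.4, -0.3, -0.2]
grip_width: 0.0619
time: 40.9
ee_pos: [0.4972, 0.2351, 0.2373]
tcp_rot: [0.046, 0.999, 0.0, 0.0]
ft_force: [-0.2, 0.0, -0.0]
grip_width: 0.0622
[0.4971873  0.23514221 0.23725933]
```

View pics/w17.png

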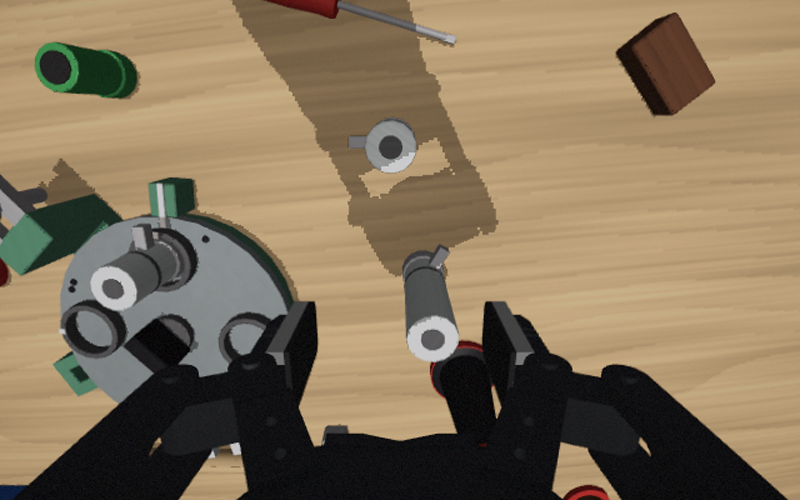

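```bash
python3 - <<'E'
from h import *
im=np.load("w17.npy"); sv(im,"w17a",(265,80,355,155),8)
E
```

```text
(no output)
```

View pics/w17a.png

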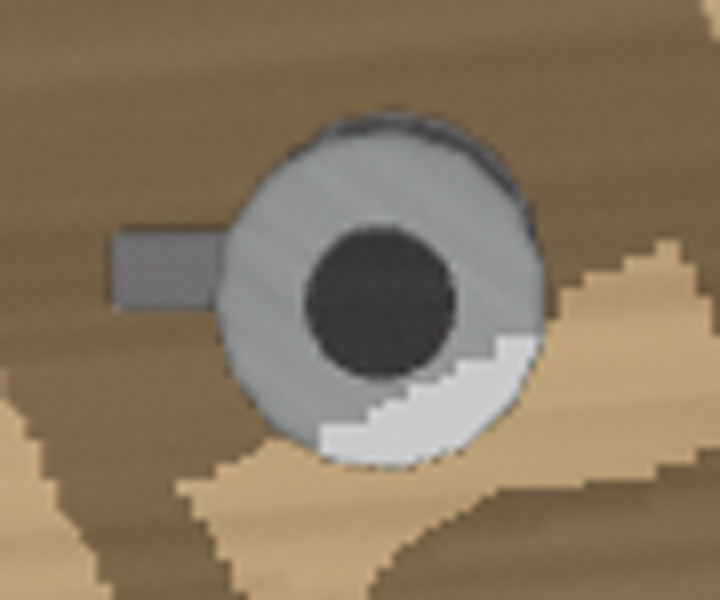

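```bash
python3 - <<'E'
from h import *
T=np.load("w17T.npy"); C=cam("wrist",T)
h=at(C,[(312.6,117.5)],.096)[0]; n=at(C,[(278.75,113.75)],.036)[0]; d=n-h
hc=h[:2]-.0014*T[:2,0]-.0008*T[:2,1]
print(h,hc,np.hypot(*d[:2]),np.rad2deg(np.arctan2(d[1],d[0])))
E
```

```text
[0.44336204 0.2346536  0.096     ] [0.44468355 0.23372968] 0.03585003518672594 -94.8879520006067
```

```bash
python3 go.py .4447 .2338 .13 175.1; python3 -m pendant '[20,3,30,0,0,0, 40,6,65,0,0,0, 52,6,95,0,0,0, 52,6,105,0,0,0, 52,6,105,0,0,0]'; python3 go.py .4447 .2338 .06 175.1
```

```text
shift [ 52.2  -6.1 107.3] turn [ 0.     0.    -0.005] rows~ 1.9 q [ 0.38  0.3   1.51  0.    1.33 -1.1 ]
time: 41.58
ee_pos: [0.4465, 0.246, 0.1326]
tcp_rot: [0.045, 0.999, 0.0, 0.0]
ft_force: [0.7, -0.1, 0.1]
grip_width: 0.0622
shift [  0.7 -12.3  72.6] turn [ 0.     0.    -0.005] rows~ 1.2 q [ 0.43  0.32  1.74 -0.    1.08 -1.05]
```

```bash
python3 -m pendant '[1,-6,0,0,0,0, 1,-12.3,0,0,0,-0.005, 1,-12.3,20,0,0,-0.005, 1,-12.3,50,0,0,-0.005, 1,-12.3,72,0,0,-0.005]';python3 -m pendant '[0,0,0,0,0,0, 0,0,0,0,0,0, 0,0,0,0,0,0, 0,0,0,0,0,0, 0,0,0,0,0,0]'; python3 go.py .4447 .2338 .06 175.1; python3 -m pendant '[0,0,0,0,0,0, 0,0,0,0,0,0, 0,0,0,0,0,0, 0,0,0,0,0,0, 0,0,0,0,0,0]' 20
```

```text
time: 42.2
ee_pos: [0.4439, 0.2333, 0.0597]
tcp_rot: [0.043, 0.999, 0.0, 0.0]
ft_force: [-0.2, -0.1, 0.1]
grip_width: 0.0618
time: 42.82
ee_pos: [0.4439, 0.2339, 0.0605]
tcp_rot: [0.043, 0.999, 0.0, 0.0]
ft_force: [0.5, -0.5, -0.0]
grip_width: 0.0622
shift [-0.8  0.   0.5] turn [ 0.  0. -0.] rows~ 0.0 q [ 0.41  0.41  1.81 -0.    0.92 -1.07]
time: 43.45
ee_pos: [0.444, 0.2338, 0.0605]
tcp_rot: [0.043, 0.999, 0.0, 0.0]
ft_force: [-0.6, -0.9, 5.0]
grip_width: 0.035
```

```bash
python3 -m pendant '[0,0,-10,0,0,0, 0,0,-40,0,0,0, 0,0,-80,0,0,0, 0,0,-120,0,0,0, 0,0,-150,0,0,0]'; python3 go.py .5848 -.0657 .205 170.2
```

```text
time: 44.08
ee_pos: [0.4437, 0.2338, 0.2123]
tcp_rot: [0.043, 0.999, 0.0, 0.001]
ft_force: [0.4, 0.7, -2.4]
grip_width: 0.0347
shift [-166.2 -286.4    7.3] turn [0.001 0.001 0.085] rows~ 5.3 q [ 0.41  0.21  1.68  0.    1.25 -1.07]
```

```bash
python3 -m pendant '[-20,-35,0,0,0,0, -50,-87,0,0,0,0.02, -80,-138,0,0,0,0.04, -110,-190,0,0,0,0.06, -140,-241,0,0,0,0.085]'; python3 -m pendant '[-15,-27,0,0,0,0, -24,-42,0,0,0,0, -26,-45,0,0,0,0, -26,-45,0,0,0,0, -26,-45,0,0,0,0]'; python3 go.py .5848 -.0657 .125 170.2
```

```text
time: 44.7
ee_pos: [0.563, -0.0202, 0.2106]
tcp_rot: [0.086, 0.996, 0.0, -0.0]
ft_force: [0.4, 0.1, -1.7]
grip_width: 0.0342
time: 45.32
ee_pos: [0.5805, -0.066, 0.2104]
tcp_rot: [0.085, 0.996, 0.0, 0.0]
ft_force: [-0.3, -0.4, -2.1]
grip_width: 0.0345
shift [-4.2  1.1 85.4] turn [0.    0.    0.002] rows~ 1.4 q [-0.18  0.39  1.45  0.    1.3  -1.58]
```

```bash
python3 -m pendant '[-4,1,25,0,0,0, -4,1,50,0,0,0, -4,1,75,0,0,0, -4,1,88,0,0,0, -4,1,90,0,0,0]'; python3 -m pendant '[0,0,0,0,0,0, 0,0,0,0,0,0, 0,0,0,0,0,0, 0,0,0,0,0,0, 0,0,0,0,0,0]';  python3 go.py .5848 -.0657 .0975 170.2;python3 - <<'E'
from h import *
im,C=shot("wrist","w18",(180,60,460,270),2.8)
E
```

```text
time: 45.95
ee_pos: [0.5846, -0.0664, 0.12]
tcp_rot: [0.085, 0.996, 0.0, -0.0]
ft_force: [1.7, 0.4, -1.8]
grip_width: 0.0344
time: 46.58
ee_pos: [0.5847, -0.0668, 0.1203]
tcp_rot: [0.085, 0.996, -0.0, 0.0]
ft_force: [0.5, -0.3, -2.0]
grip_width: 0.0347
shift [ 0.1  1.1 22.8] turn [-0.  0.  0.] rows~ 0.4 q [-0.18  0.49  1.52 -0.    1.13 -1.58]
```

View pics/w18.png

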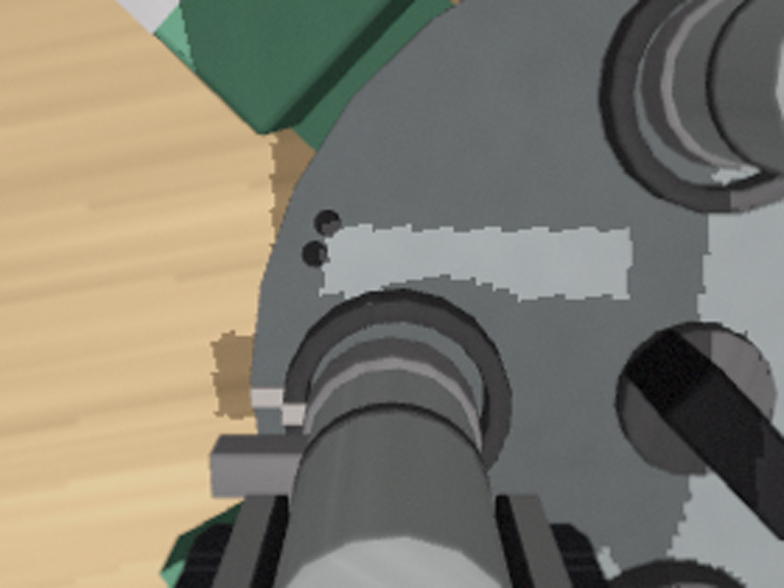

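```bash
python3 -m pendant '[0,1.1,4,0,0,0, 0,1.1,9,0,0,0, 0,1.1,14,0,0,0, 0,1.1,19,0,0,0, 0,1.1,21.5,0,0,0]'; python3 -m pendant '[0,0,1,0,0,0, 0,0,1,0,0,0, 0,0,1,0,0,0, 0,0,1,0,0,0, 0,0,1,0,0,0]';  python3 go.py .5848 -.0657 .0975 170.2
```

```text
time: 47.25
ee_pos: [0.5848, -0.0657, 0.0983]
tcp_rot: [0.085, 0.996, 0.0, -0.0]
ft_force: [0.5, 0.1, -1.6]
grip_width: 0.0345
time: 47.88
ee_pos: [0.5849, -0.0657, 0.0978]
tcp_rot: [0.085, 0.996, -0.0, 0.0]
ft_force: [0.6, 0.6, -2.0]
grip_width: 0.035
shift [ 0.1 -0.   0.3] turn [-0.  0.  0.] rows~ 0.0 q [-0.17  0.52  1.54 -0.    1.08 -1.57]
```

```bash
python3 -m pendant '[0,0,0.5,0,0,0, 0,0,0.5,0,0,0, 0,0,0.5,0,0,0, 0,0,0.5,0,0,0, 0,0,0.5,0,0,0]' 56;python3 -m pendant '[0,0,-25,0,0,0, 0,0,-60,0,0,0, 0,0,-100,0,0,0, 0,0,-140,0,0,0, 0,0,-170,0,0,0]'; python3 - <<'E'
from h import *
im,C=shot("wrist","w19",None,1.25)
E
python3 go.py .61 .235 .29 145
```

```text
time: 48.5
ee_pos: [0.5849, -0.0657, 0.0973]
tcp_rot: [0.085, 0.996, -0.0, 0.0]
ft_force: [0.0, 0.7, 0.2]
grip_width: 0.0562
time: 49.12
ee_pos: [0.585, -0.0657, 0.2692]
tcp_rot: [0.085, 0.996, -0.0, 0.001]
ft_force: [0.6, 0.1, 0.6]
grip_width: 0.0561
shift [ 27.2 300.6 -17.1] turn [0.001 0.006 0.44 ] rows~ 4.8 q [-0.17  0.36  1.35  0.    1.43 -1.57]
```

View pics/w19.png

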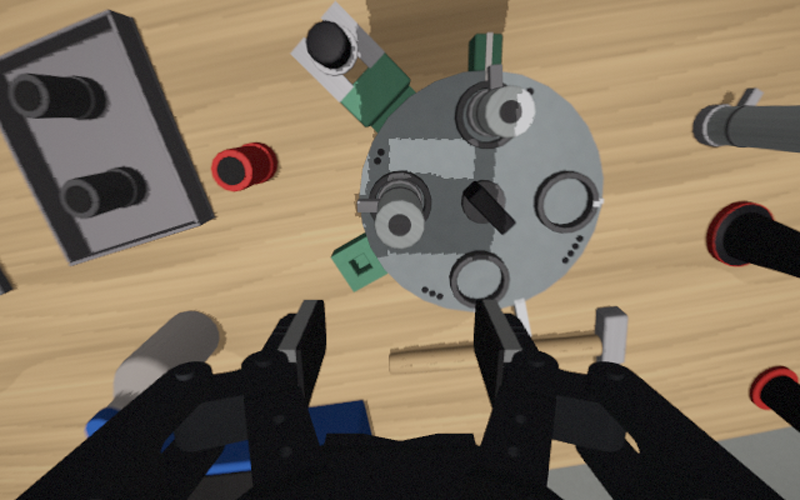

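```bash
python3 -m pendant '[5,55,-4,0,0,0.05, 11,115,-8,0,0,0.15, 17,175,-12,0,0,0.26, 23,235,-16,0,0,0.36, 28,290,-16,0,0,0.44]' 62;  python3 -m pendant '[0,0,0,0,0,0, 0,0,0,0,0,0, 0,0,0,0,0,0, 0,0,0,0,0,0, 0,0,0,0,0,0]'; python3 - <<'E'
from h import *
im,C=shot("wrist","w20",None,1.25); np.save("w20.npy",im); np.save("w20T.npy",pose()); print(pose()[:3,3])
sv(im,"w20a",(270,90,380,230),4.2)
E
```

```text
time: 49.8
ee_pos: [0.6065, 0.227, 0.2835]
tcp_rot: [0.302, 0.953, 0.0, 0.0]
ft_force: [0.9, -0.5, 0.5]
grip_width: 0.0619
time: 50.42
ee_pos: [0.6067, 0.2243, 0.2834]
tcp_rot: [0.301, 0.954, 0.0, 0.0]
ft_force: [-0.6, -0.9, 0.4]
grip_width: 0.062
[0.60666756 0.22444652 0.28339183]
```

View pics/w20.png

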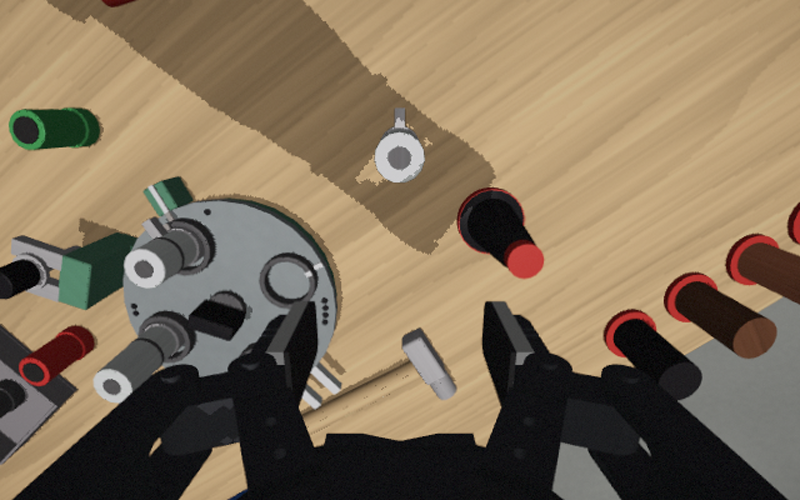

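View pics/w20a.png

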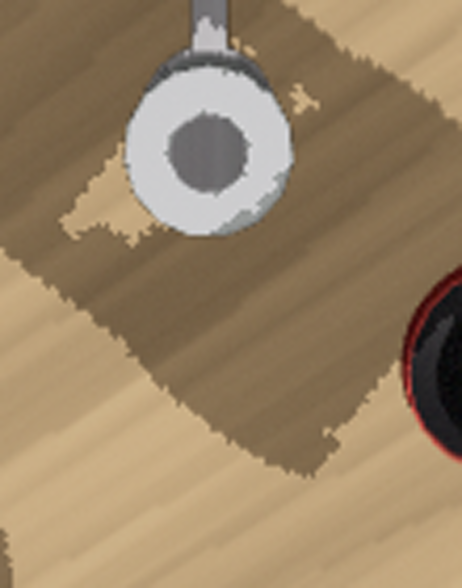

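```bash
python3 - <<'E'
from h import *
T=np.load("w20T.npy"); C=cam("wrist",T)
h=at(C,[(319.8,126.0)],.136)[0]; n=at(C,[(319.3,87.2)],.036)[0]; d=n-h
hc=h[:2]-.0014*T[:2,0]-.0008*T[:2,1]
print(h,hc,np.hypot(*d[:2]),np.rad2deg(np.arctan2(d[1],d[0])))
E
python3 go.py .5685 .2495 .19 145.5
```

```text
[0.56945738 0.25185638 0.136     ] [0.57014476 0.25039778] 0.03449761319930215 145.54924732870674
shift [45.6 -1.4 93.4] turn [ 0.     0.    -0.009] rows~ 1.7 q [ 0.3   0.49  1.13  0.    1.51 -0.66]
```

```bash
python3 go.py .5701 .2504 .19 145.5; python3 -m pendant '[15,-1,30,0,0,0, 32,-1.5,60,0,0,0, 44.8,-1.5,90,0,0,-0.009, 44.8,-1.5,93,0,0,-0.009, 44.8,-1.5,93,0,0,-0.009]';  python3 go.py .5701 .2504 .10 145.5
```

```text
shift [44.9  0.3 93.4] turn [ 0.     0.    -0.009] rows~ 1.7 q [ 0.3   0.49  1.13  0.    1.51 -0.66]
time: 51.1
ee_pos: [0.5698, 0.2491, 0.1914]
tcp_rot: [0.297, 0.955, 0.0, 0.001]
ft_force: [0.8, -0.2, -0.1]
grip_width: 0.0618
shift [ 0.5  1.1 91.4] turn [ 0.001  0.001 -0.   ] rows~ 1.5 q [ 0.35  0.49  1.35 -0.    1.3  -0.62]
```

```bash
python3 -m pendant '[0.5,1,25,0,0,0, 0.5,1,50,0,0,0, 0.5,1,75,0,0,0, 0.5,1,88,0,0,0, 0.5,1,91,0,0,0]'; python3 -m pendant '[0,0,0,0,0,0, 0,0,0,0,0,0, 0,0,0,0,0,0, 0,0,0,0,0,0, 0,0,0,0,0,0]'; python3 go.py .5701 .2504 .10 145.5; python3 -m pendant '[0,0,0,0,0,0, 0,0,0,0,0,0, 0,0,0,0,0,0, 0,0,0,0,0,0, 0,0,0,0,0,0]' 20; python3 -m pendant '[0,0,-10,0,0,0, 0,0,-40,0,0,0, 0,0,-80,0,0,0, 0,0,-110,0,0,0, 0,0,-120,0,0,0]'; python3 go.py .6113 .0841 .22 80
```

```text
time: 51.72
ee_pos: [0.5697, 0.2503, 0.0996]
tcp_rot: [0.297, 0.955, 0.0, 0.0]
ft_force: [0.4, 1.4, 0.9]
grip_width: 0.0618
time: 52.35
ee_pos: [0.5692, 0.2504, 0.0993]
tcp_rot: [0.296, 0.955, 0.0, 0.0]
ft_force: [-0.5, 0.8, 1.0]
grip_width: 0.0616
shift [-0.8  0.5 -0.7] turn [0. 0. 0.] rows~ 0.0 q [ 0.36  0.59  1.43 -0.    1.12 -0.61]
time: 52.98
ee_pos: [0.5693, 0.2505, 0.0995]
tcp_rot: [0.296, 0.955, 0.0, 0.0]
ft_force: [-0.6, -1.4, 4.1]
grip_width: 0.035
time: 53.6
ee_pos: [0.5694, 0.2506, 0.221]
tcp_rot: [0.296, 0.955, 0.001, 0.001]
ft_force: [-0.2, -1.1, -3.9]
grip_width: 0.0348
shift [-128.8 -113.5    0.9] turn [0.002 0.    1.144] rows~ 6.1 q [ 0.36  0.47  1.31  0.    1.36 -0.61]
```

```bash
python3 -m pendant '[-15,-13,0,0,0,0.1, -42,-37,0,0,0,0.28, -68,-60,0,0,0,0.46, -95,-84,0,0,0,0.64, -115,-102,0,0,0,0.82]';  python3 go.py .6114 .0848 .22 80.1
```

```text
time: 54.22
ee_pos: [0.606, 0.0998, 0.2178]
tcp_rot: [0.655, 0.756, -0.001, -0.001]
ft_force: [0.1, 0.0, -3.8]
grip_width: 0.0345
shift [-15.6   3.2  -2.2] turn [-0.002  0.     0.315] rows~ 1.7 q [ 0.1   0.46  1.34 -0.    1.35 -0.04]
```

```bash
python3 -m pendant '[-8,2,0,0,0,0.14, -15.6,3.2,0,0,0,0.27, -15.6,3.2,20,0,0,0.315, -15.6,3.2,40,0,0,0.315, -15.6,3.2,55,0,0,0.315]'; python3 -m pendant '[0,0,3,0,0,0, 0,0,3,0,0,0, 0,0,3,0,0,0, 0,0,3,0,0,0, 0,0,3,0,0,0]';  python3 go.py .6114 .0848 .1365 80.1;python3 - <<'E'
from h import *
im,C=shot("wrist","w21",(180,60,460,270),2.8)
E
```

```text
time: 54.85
ee_pos: [0.6111, 0.0862, 0.1622]
tcp_rot: [0.763, 0.646, -0.001, -0.001]
ft_force: [0.2, 0.2, -2.9]
grip_width: 0.035
time: 55.48
ee_pos: [0.6118, 0.0863, 0.1615]
tcp_rot: [0.763, 0.646, 0.0, 0.0]
ft_force: [0.2, -0.3, -4.2]
grip_width: 0.0348
shift [-1.5 -0.2 25. ] turn [ 0.    -0.     0.007] rows~ 0.4 q [0.08 0.51 1.39 0.   1.24 0.25]
```

View pics/w21.png

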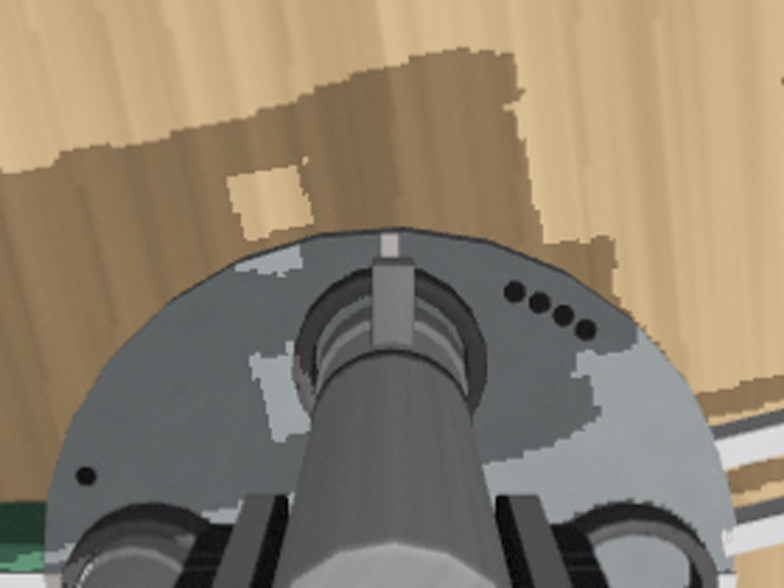

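Aligned: nose column 393 against collar centre 391, white line 390. Descend.

```bash
python3 -m pendant '[-1.5,-0.2,5,0,0,0.007, -1.5,-0.2,11,0,0,0.007, -1.5,-0.2,17,0,0,0.007, -1.5,-0.2,22,0,0,0.007, -1.5,-0.2,24,0,0,0.007]';python3 -m pendant '[0,0,0.5,0,0,0, 0,0,0.5,0,0,0, 0,0,0.5,0,0,0, 0,0,0.5,0,0,0, 0,0,0.5,0,0,0]';  python3 go.py .6114 .0848 .1365 80.1
```

```text
time: 56.15
ee_pos: [0.6112, 0.0848, 0.1368]
tcp_rot: [0.766, 0.643, -0.0, -0.0]
ft_force: [-0.0, -0.0, -2.5]
grip_width: 0.0347
time: 56.78
ee_pos: [0.6113, 0.0848, 0.1368]
tcp_rot: [0.766, 0.643, 0.0, 0.0]
ft_force: [-0.1, -1.0, -2.9]
grip_width: 0.0349
shift [-0.   0.1  0.3] turn [ 0. -0. -0.] rows~ 0.0 q [ 0.08  0.53  1.42 -0.    1.19  0.25]
```

```bash
python3 -m pendant '[0,0,0,0,0,0, 0,0,0,0,0,0, 0,0,0,0,0,0, 0,0,0,0,0,0, 0,0,0,0,0,0]' 56;python3 -m pendant '[0,0,-25,0,0,0, 0,0,-60,0,0,0, 0,0,-100,0,0,0, 0,0,-130,0,0,0, 0,0,-150,0,0,0]'; python3 -m pendant '[-60,0,0,0,0,0, -100,0,0,0,0,0, -100,0,0,0,0,0, -100,0,0,0,0,0, -100,0,0,0,0,0]'; python3 - <<'E'
from h import *
q=np.load("base.npy")
im,C=shot("wrist","w22",(150,0,470,230),2.5); np.save("w22.npy",im); np.save("w22T.npy",pose())
P=[]
for a,on in ((170.2,.076),(260.2,.096),(80.2,.136)):
    u=np.array([np.cos(np.deg2rad(a)),np.sin(np.deg2rad(a))]); c=np.array([.5984,.0092])
    P+= [np.r_[c+.076*u,.037+on],np.r_[c+.112*u,.037+.036]]
sv(im,"w22m",(150,0,470,230),2.5,proj(C,P))
im,C=shot("scene","s5",(230,120,450,285),3.6)
im,C=shot("top","t5",(140,60,520,320),2.1)
E
```

```text
time: 57.4
ee_pos: [0.6113, 0.0848, 0.1368]
tcp_rot: [0.766, 0.643, 0.0, 0.0]
ft_force: [-0.3, -0.1, -0.1]
grip_width: 0.0556
time: 58.02
ee_pos: [0.6114, 0.0849, 0.2885]
tcp_rot: [0.766, 0.643, 0.001, 0.0]
ft_force: [-0.3, -0.1, 0.3]
grip_width: 0.0558
time: 58.65
ee_pos: [0.5942, -0.0127, 0.2867]
tcp_rot: [0.765, 0.644, -0.0, -0.0]
ft_force: [-0.4, -0.4, 1.0]
grip_width: 0.0559
```

View pics/w22m.png

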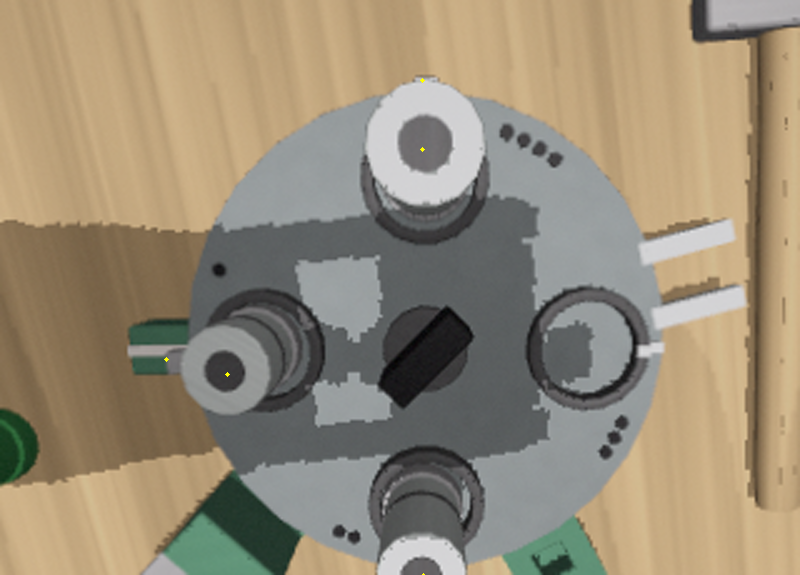

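View pics/s5.png

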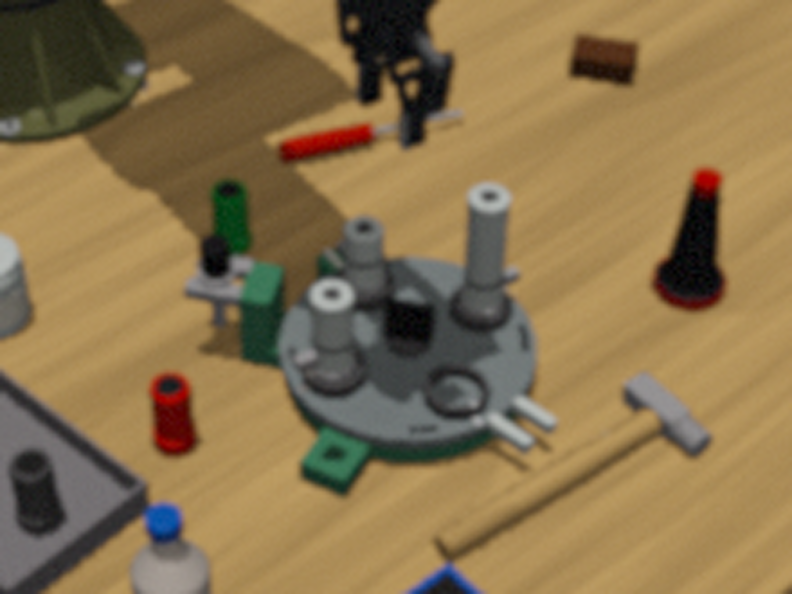

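View pics/t5.png

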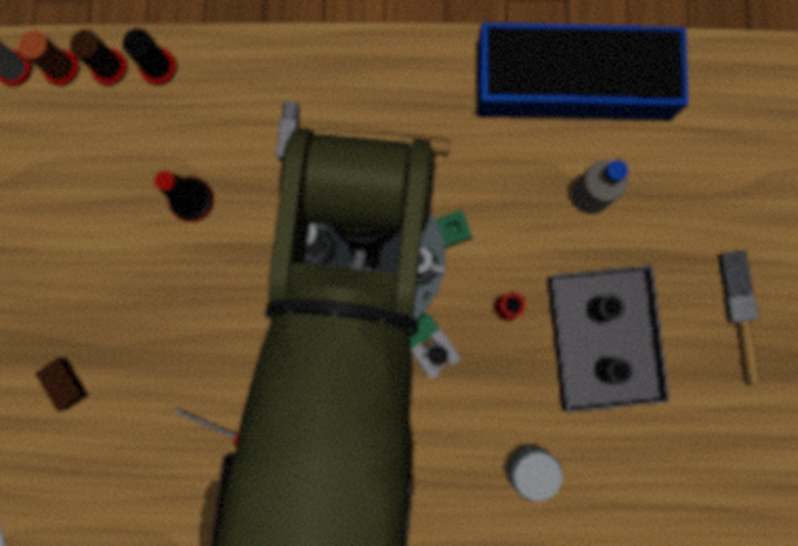

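```bash
python3 - <<'E'
from h import *
print(r.sense()["time"]); print(r.sign_off())
E
```

```text
58.8
the job is handed in; nothing more can be done
None
```

I handed the job in at 58.8 s, well inside the 210 s limit. The interface gives no verdict, so the results below come from my own pictures and force readings.

- **Lock pin:** I drew it and hung it by its flange in the notch. Later pictures still show it upright there.
- **Turret:** I turned it by the hub grip through about 74.5°, against a target of 75° ± 5°. Pocket one's white line runs in line with the pointer.
- **Old heads:** both stand upright in the grey tray.
- **New heads:** only three were on the bench: 76, 96 and 136. They are in pockets one, two and four. No head 3 was there, so pocket three stays empty.

**Last checks:**
- Each head met no resistance going into its collar and was let go with its underside within about 1 mm of the pocket floor.
- The last wrist picture shows heads 1 and 4 with noses over their lines, about 2 mm or less from the computed places.
- Head 2's nose was out of frame in that last picture. I checked it by eye in a picture taken right after it was placed, and it was over its line.
- The bystanders I compared by eye looked where they started, and I left the green and red look-alikes alone.

**What disagreed or went wrong:**
- The overhead camera put the turret axis about 3.5 mm from the first wrist-camera fit. Gripping the hub at three angles then showed a further 1.6 mm wrist-camera error, and I corrected for it.
- I typed one sideways shift with the wrong sign above head 2. I corrected it at height, before the descent, and nothing was touched.

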